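# Fetch the bowl from behind the glaze test pieces

## Robot

A 7-joint arm with a two-finger parallel gripper is mounted at the origin on the work surface. World frame = base frame: x ahead of the robot, y to its left, z up, the work surface at z = 0. Lengths are in m, angles in rad, forces in N, time in s.
With the tool pointing down it reaches from about 0.4 to 0.85 m from the base axis. Payload 10.4 kg.
Tool frame: the origin (TCP) lies midway between the tips of the shut fingers; the grasp point (between the pads) lies 19 mm behind it; z points along the fingers, x is the direction in which the jaws open and shut, and the axes are right-handed (so a half turn about z gives the same grasp; the last joint's range is limited). The gripper opens to 85 mm and grips with 20 to 120 N. Pads are 22 mm wide; open, the fingers measure 114 mm over their backs; the gripper's body (76 mm by 85 mm) begins 54 mm behind the grasp point. The pads swing forward as they close: fully open they stand 13 mm farther back than shut.
Start: joints at [1.126, 0.332, -0.065, 1.46, 0.022, 1.35, -0.088], TCP at [0.256, -0.57, 0.231] pointing down, gripper open.
Joint ranges: [-2.6, 2.6], [-0.5, 2.12], [-1.47, 1.34], [0.16, 2.42], [-1.27, 4.41], [0.06, 2.06], [-2.6, 2.6]. Speed limits (rad/s): [2.22, 2.22, 2.79, 2.79, 3.14, 3.14, 3.14].

## Interface

Orientations are given as a unit quaternion [x, y, z, w].
In Python, from workcell import telemetry, eyes, order gives the robot as it stands.
- The arm moves only by the tool servo_tool, never from a script. Its argument "deltas" is a list of rows, each a list of 3 entries, a list of its own where there are three numbers: the shift along the tool's x, y, z in cm, then the turn about the tool's z in rad, then the finger opening in cm, from 0 to 8.54. A call has 1 to 12 rows; each row shifts and turns the pose as measured when the row begins, along the tool's axes as they then stand; what a row does not reach is not made up. A row lasts 1/12 s, in which the tool goes at most 41.7 mm and 7.16 degrees, less where a joint would pass 70% of its speed; a pose out of reach is approached as far as the arm can. A call is refused whole if a number of a shift passes 4.17 or a number of a turn 0.125, either way. A call with a gripper value outside its range is refused whole. The fingers move at their own pace and stop on an object; "force" is the grip in N (left out, the last holds). Time passes only in rows, so rows that do not move let the fingers close. It gives the time, the measured TCP pose, the force and the opening at its end, in the units of the state.
- telemetry.get_obs(): the state, without advancing time (a new reading comes with each control period).
- eyes.camera(name): name is "scene" or "top" or "wrist"; returns (picture, depth): 400x640x3 uint8, blue, green, red; 400x640 float32, m along the optical axis (not along the pixel's ray), 0 where there is no reading.
- eyes.calibration(name): a dict with "fx", "fy", "cx", "cy" (pixels), "rvec" (rotation vector, rad) and "tvec" (3), from world to camera coordinates, as OpenCV has them. Camera axes: x right, y down, z forward; pixel columns grow to the right and rows downward; lengths in m; the calibration is good to about 2 mm. A picture is of the moment at which its call begins: read the wrist's pose just before it. calibration takes no time and is no camera call; for the wrist camera it gives the pose at the moment of the call.
- order.hand_in(): hands the job in, once; it reports no verdict.
The state is a dict: "clock": time; "joint_pos": joint angles; "joint_velocities": joint speeds; "tau": joint torques, N m; "position": TCP position; "ee_rot": TCP orientation; "ft_force": force on the tool from outside, world axes, zero at the start; "torque": the same for the moment, N m; "grip_width": opening from 0.0 (shut) to 1.0 (fully open).
Only numpy, scipy, OpenCV 4.12 (cv2) and the standard library are available. Lean on these libraries where they do the work, as an engineer would, in place of code of your own. Each camera call takes 0.05 s, during which the arm holds its last target. There are 200 camera calls.

## Task

On the wooden box three dark glazed test pieces hem in a small white bowl: stand all three upright on the side board, then put the bowl upright in the centre of the banding wheel, and only after that stand each test piece back upright in the middle of the same grey felt disc it came from. Set everything down gently, without dropping it or letting it fall over, and leave the jar, the vase and the wooden rib where they are.

Things in the scene. Friction and masses are not known exactly. Their poses are not given: they have to be found in the camera images.
- round_piece: Dark glossy glazed test piece, upright round column 40 mm in diameter, 120 mm high (straight sides to 105 mm, then tapering to a 26 mm top), about 0.2 kg. Starts centred on one of the three grey felt discs of the box (which one varies). Origin: centre of its underside, z up.
- square_piece: Dark glossy glazed test piece, upright square column 38 x 38 mm, 120 mm high (straight sides to 104 mm, then a 28 mm square cap), about 0.25 kg. x and y axes are square to its faces. Starts centred on one of the three grey felt discs of the box (which one varies). Origin: centre of its underside, z up.
- oblong_piece: Dark glossy glazed test piece, upright oblong column 30 mm thick along its x, 56 mm wide along its y, 120 mm high (straight sides to 106 mm, then a smaller cap), about 0.3 kg. Starts centred on one of the three grey felt discs of the box (which one varies). Origin: centre of its underside, z up.
- bowl: Small white porcelain bowl, open at the top, straight-sided, 48 mm outside diameter (42 mm at the foot, widening over the lowest 10 mm), 40 mm high, wall 4 mm, about 0.09 kg. Starts on the box, in the nook between the three dark test pieces; they are taller than it and too close for a gripper to reach it. Origin: centre of its underside, z up.
- box: Fixed closed wooden box, 206 mm along its x, 226 mm along its y, flat top 80 mm above the bench. Flush on its top are three grey felt discs of 62 mm diameter with centres at (-35, 0), (20, 66) and (20, -66) mm in the box frame; the bowl starts near (30, 0). Origin: centre of its underside, at bench height, z up.
- side_board: Fixed dark wooden board lying on the bench, empty at the start, 270 mm along its x, 160 mm along its y, 15 mm thick: the side area. It lies to the left or to the right of the box. Origin: centre of its underside, at bench height.
- wheel: Fixed banding wheel (potter's small turntable, locked, does not turn) of grey metal: flat round head 170 mm in diameter with two faint concentric rings, top 70 mm above the bench. It stands on the side of the box away from the side board. Origin: on its axis at bench height.
- jar: Bystander: closed jar with a metal lid and paper label, 60 mm diameter, 85 mm high, loose, beyond the box on the left. Origin: centre of its underside.
- vase: Bystander: small terracotta vase, 72 mm at its widest, 110 mm high, loose, beyond the box on the right. Origin: centre of its underside.
- rib: Bystander: flat pale wooden potter's rib, 145 mm along its y, 45 mm wide, 8 mm thick, lying loose between the robot and the box. Origin: centre of its underside.

How it is judged:
On the way, in this order (a step that is already met when the one before it is completed fails the run):
1. all three test pieces stand upright and released on the side board (x of round_piece in the frame of side_board between -0.12 and 0.12 m and y of round_piece in the frame of side_board between -0.065 and 0.065 m and z of round_piece in the frame of side_board between 0.01 and 0.02 m and linear speed of each of round_piece, square_piece, oblong_piece below 0.03 m/s and angle between each of round_piece, square_piece, oblong_piece's own z axis and vertical below 0.12 rad and contact force between each of round_piece, square_piece, oblong_piece and the fingers below 0.1 N and x of square_piece in the frame of side_board between -0.12 and 0.12 m and y of square_piece in the frame of side_board between -0.065 and 0.065 m and z of square_piece in the frame of side_board between 0.01 and 0.02 m and x of oblong_piece in the frame of side_board between -0.12 and 0.12 m and y of oblong_piece in the frame of side_board between -0.065 and 0.065 m and z of oblong_piece in the frame of side_board between 0.01 and 0.02 m), for 0.2 s.
2. the bowl stands upright and released within 15 mm of the centre of the banding wheel, while the three test pieces still stand on the side board (all of step 1 and horizontal distance between bowl and wheel below 0.015 m and z of bowl in the frame of wheel between 0.065 and 0.076 m and linear speed of bowl below 0.03 m/s and angle between bowl's own z axis and vertical below 0.12 rad and contact force between bowl and the fingers below 0.1 N), for 0.2 s.
At the end, for the whole second after the job is handed in: Each test piece stands upright (within 0.12 rad) within 15 mm of where it stood at the start, the bowl stands upright within 15 mm of the centre of the banding wheel, and all four are released and at rest (distance of each of round_piece, square_piece, oblong_piece from where it was at the start of the episode below 0.015 m and linear speed of each of round_piece, square_piece, oblong_piece, bowl below 0.03 m/s and angle between each of round_piece, square_piece, oblong_piece, bowl's own z axis and vertical below 0.12 rad and contact force between each of round_piece, square_piece, oblong_piece, bowl and the fingers below 0.1 N and horizontal distance between bowl and wheel below 0.015 m and z of bowl in the frame of wheel between 0.065 and 0.076 m); the robot touches nothing.
It fails at once if a test piece or the bowl falls over (tilts more than 0.6 rad) (angle between any of round_piece, square_piece, oblong_piece, bowl's own z axis and vertical above 0.6 rad).
It fails at once if a test piece or the bowl is dropped (moves faster than 0.5 m/s untouched by the fingers: a fall of over 12 mm) ((linear speed of round_piece above 0.5 m/s and contact force between round_piece and the fingers below 0.05 N) or (linear speed of square_piece above 0.5 m/s and contact force between square_piece and the fingers below 0.05 N) or (linear speed of oblong_piece above 0.5 m/s and contact force between oblong_piece and the fingers below 0.05 N) or (linear speed of bowl above 0.5 m/s and contact force between bowl and the fingers below 0.05 N)).
It fails at once if the jar, the vase or the wooden rib is moved by more than 20 mm (distance of any of jar, vase, rib from where it was at the start of the episode above 0.02 m).
It also fails if it takes over 144 s, if anything falls off the work surface, if the arm or the gripper's body presses on something with over 40 N, if the wrist force passes 120 N, or if a joint passes its speed limit or range.

## Working session

There is one attempt and no reset: what is moved stays moved. The work goes in short steps, Python scripts to look and compute and a tool call to move; the robot and the scene stay as the last step left them, time stands still between calls to the robot, and variables do not carry over. Pictures are saved under pics/ and viewed, about 12 in all and at most 16, crops included, and the job is handed in when it is done.

Besides the shell and the picture viewer there is one more tool, called after "Request:" in YAML: its name, and indented under it one key for each argument. servo_tool: Moves the arm, as the interface text tells. Its arguments: {"type":"object","properties":{"deltas":{"type":"array"},"force":{"type":"number"}},"required":["deltas"]}

```bash
ls; mkdir -p pics
cat > h.py <<'E'
import numpy as np, cv2
from workcell import telemetry, eyes, order
def shot(n,f):
    c=eyes.calibration(n); p,d=eyes.camera(n); cv2.imwrite('pics/'+f+'.png',p); np.savez('pics/'+f,d=d,**{k:np.array(v) for k,v in c.items()}); return p,d,c
def load(f):
    z=np.load('pics/'+f+'.npz'); return z['d'],z
def cloud(d,c):
    R=cv2.Rodrigues(np.array(c['rvec'],float))[0]; t=np.array(c['tvec'],float).ravel()
    v,u=np.mgrid[:d.shape[0],:d.shape[1]]
    P=np.stack([(u-c['cx'])/c['fx']*d,(v-c['cy'])/c['fy']*d,d],-1)
    return (P-t)@R   # world HxWx3
def ray(c,u,v,z):
    "pixel to world at height z"
    R=cv2.Rodrigues(np.array(c['rvec'],float))[0]; t=np.array(c['tvec'],float).ravel()
    o=-R.T@t; r=R.T@np.array([(u-c['cx'])/c['fx'],(v-c['cy'])/c['fy'],1]); return o+r*(z-o[2])/r[2]
E
python3 - <<'E'
from h import *
print(telemetry.get_obs())
for n in('top','scene'):
    p,d,c=shot(n,n+'0'); print(n,c,(d>0).mean())
E
```

```text
pics
{'clock': 0.0, 'joint_pos': array([ 1.12636271,  0.33288977, -0.06470528,  1.46092137,  0.02157632,
        1.34991181, -0.0885156 ]), 'joint_velocities': array([ 1.67430789e-03, -7.51815532e-04,  9.95195144e-05,  5.48427355e-05,
        4.67308112e-05, -1.07669690e-03,  3.18220544e-04]), 'tau': array([-4.99262333e-04, -6.25463533e+01,  4.89635125e-02, -3.91604733e+01,
        1.63373176e-02,  9.87318519e-03,  5.68073324e-05]), 'position': array([ 0.25574906, -0.56987027,  0.23051429]), 'ee_rot': array([ 8.39475323e-01, -5.43397338e-01, -6.13703194e-04, -3.72626839e-04]), 'ft_force': array([ 0.79096158,  0.30457594, -0.08444449]), 'torque': array([0.03797107, 0.04086917, 0.02378884]), 'grip_width': 1.0003990226986077}
top {'fx': 423.5028911473964, 'fy': 423.5028911473964, 'cx': 323.3131298846531, 'cy': 195.76939821590113, 'rvec': array([ 2.17701259, -2.22607836,  0.07093442]), 'tvec': array([-0.00318997,  0.56879607,  1.20650419])} 0.9961796875
scene {'fx': 489.09437813294795, 'fy': 489.09437813294795, 'cx': 322.79171900537074, 'cy': 193.6527432833529, 'rvec': array([ 1.26600831,  2.4284089 , -0.81516148]), 'tvec': array([ 0.32916912, -0.31332482,  1.36421751])} 0.9960546875
```

View pics/top0.png

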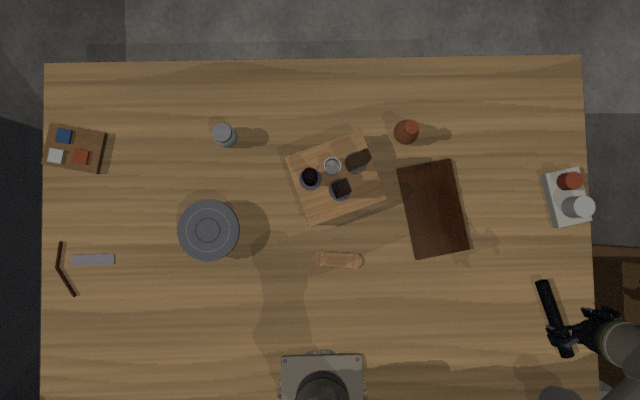

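View pics/scene0.png

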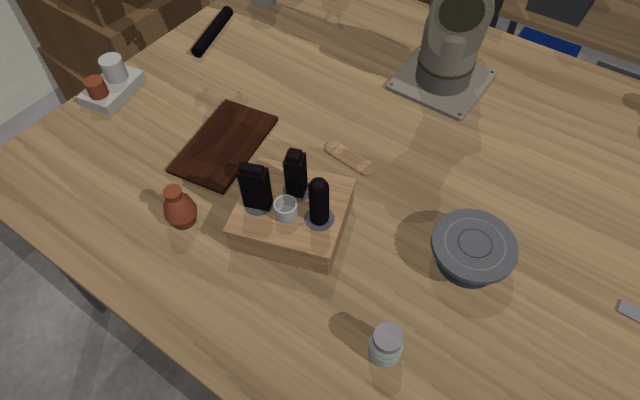

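The top view shows the wheel at (208,230), the box around (335,178), the round piece at (311,177), the square at (340,188), the oblong at (358,160), the bowl at (332,165) and the board around (433,209). In the scene view all three pieces and the bowl stand upright on the box. Next I measure them from depth.

```bash
cat > m.py <<'E'
from h import *
d,c=load('top0'); P=cloud(d,c); p=cv2.imread('pics/top0.png')
X,Y,Z=P[...,0],P[...,1],P[...,2]
v,u=np.mgrid[:400,:640]
def reg(u0,u1,v0,v1): return (u>=u0)&(u<u1)&(v>=v0)&(v<v1)
def rect(m,n):
    pts=(P[m][:,:2]*1000).astype(np.float32); r=cv2.minAreaRect(pts); print(n,len(pts),'c',np.round(r[0],1),'size',np.round(r[1],1),'ang',round(r[2],2),'zmed',Z[m].mean().round(4)); return r
box=reg(280,392,125,230)
m=(box&(abs(Z-.08)<.006)).astype(np.uint8); m=cv2.morphologyEx(m,cv2.MORPH_OPEN,np.ones((3,3)))>0; rect(m,'box')
# board
m=(reg(390,475,150,265)&(abs(Z-.015)<.006)&(p[...,2]<75)).astype(np.uint8); m=cv2.morphologyEx(m,cv2.MORPH_OPEN,np.ones((3,3)))>0; rect(m,'board')
m=reg(170,245,195,268)&(abs(Z-.07)<.006); q=(P[m][:,:2]*1000).astype(np.float32); print('wheel',cv2.minEnclosingCircle(q),Z[m].mean())
for n,r in dict(round=(298,324,162,194),square=(326,353,172,203),oblong=(344,374,143,176)).items():
    for lo,hi in((.115,.135),(.19,.21)):
        m=reg(*r)&(Z>lo)&(Z<hi)
        if m.sum()>3: rect(m,n+str(lo))
m=reg(320,345,153,178)&(Z>.108)&(Z<.13); rect(m,'bowl')
for n,r in dict(jar=(208,245,118,150),vase=(388,425,115,148),rib=(312,368,245,275)).items():
    m=reg(*r)&(Z>(.005 if n=='rib' else .05)); rect(m,n); print(Z[m].max())
E
python3 m.py
python3 -c "
import cv2
p=cv2.imread('pics/top0.png')[110:270,270:480];cv2.imwrite('pics/c.png',cv2.convertScaleAbs(cv2.resize(p,None,fx=3.7,fy=3.7,interpolation=cv2.INTER_CUBIC),alpha=1.6,beta=15))"
```

```text
box 4881 c [615.3 -49.3] size [205.9 226.5] ang 18.62 zmed 0.0793
board 4980 c [ 525.9 -333.1] size [270.  161.3] ang 10.06 zmed 0.0142
wheel ((480.5580139160156, 303.1200256347656), 85.2000503540039) 0.0697872820096622
round0.115 7 c [598.1  13.2] size [ 6.6 29.2] ang 23.93 zmed 0.1272
round0.19 153 c [612.9  19.5] size [32.2 32.5] ang 89.01 zmed 0.1966
square0.115 25 c [595.5 -48.4] size [72.4 25.1] ang 17.6 zmed 0.1203
square0.19 127 c [581.7 -59.3] size [27.7 29.6] ang 19.64 zmed 0.1986
oblong0.115 20 c [ 641.2 -103.6] size [56.4 20.4] ang 87.48 zmed 0.1243
oblong0.19 155 c [ 655.5 -107.1] size [21.4 49.8] ang 26.16 zmed 0.198
bowl 94 c [643.8 -39.8] size [46.5 45.2] ang 44.71 zmed 0.1178
jar 397 c [628.3 147.7] size [380.   57.5] ang 43.8 zmed 0.0898
1.234151540870227
vase 431 c [ 631.7 -136.6] size [ 61.9 372.2] ang 43.77 zmed 0.1013
1.234151540870227
rib 600 c [406.1 -32.8] size [177.5 113.9] ang 51.23 zmed 0.0202
1.234151540870227
```

View pics/c.png

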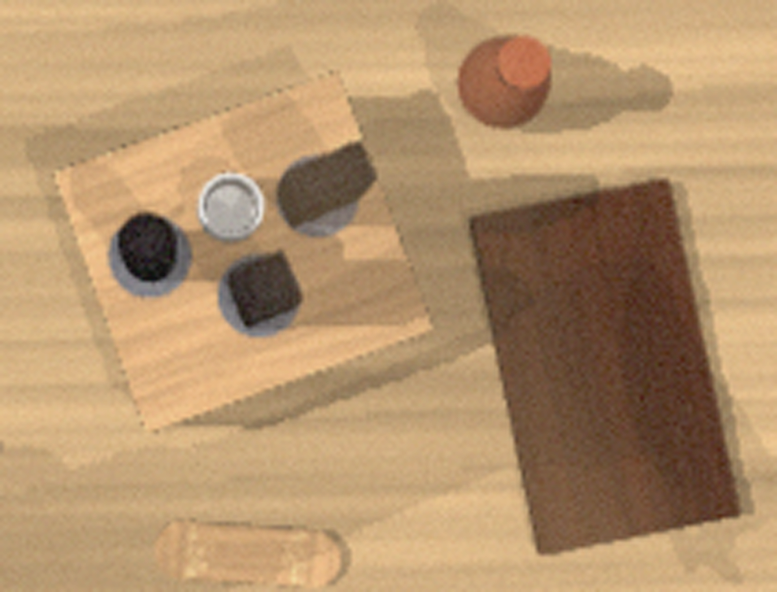

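The box sits at (615.3, -49.3) mm, yaw 18.6°. The round piece is on disc (20,66), the square on (-35,0) and the oblong on (20,-66). The board is at (525.9, -333.1), yaw 10.1°, and the wheel at (480.6, 303.1). I start by raising the tool and turning it to the box yaw.

Request:
servo_tool:
  deltas:
    - [[0, 0, -0.5], -0.123, 8.5]
    - [[0, 0, -0.5], -0.123, 8.5]
    - [[0, 0, -0.5], -0.123, 8.5]
    - [[0, 0, -0.5], -0.123, 8.5]
    - [[0, 0, -0.5], -0.123, 8.5]
    - [[0, 0, -0.5], -0.123, 8.5]
    - [[0, 0, -0.5], -0.123, 8.5]
    - [[0, 0, -0.5], -0.123, 8.5]
    - [[0, 0, -0.5], -0.123, 8.5]
    - [[0, 0, -0.5], -0.123, 8.5]
    - [[0, 0, -0.5], -0.123, 8.5]
    - [[0, 0, -0.5], -0.123, 8.5]

```text
clock: 1.1
position: [0.2544, -0.5672, 0.2855]
ee_rot: [0.985, 0.175, -0.002, -0.007]
ft_force: [-0.9, 0.0, 0.4]
grip_width: 0.995
```

```bash
cat > plan.py <<'E'
from h import *; import sys
from scipy.spatial.transform import Rotation as Ro
a=list(map(float,sys.argv[1:]))  # x y z (mm) [yaw deg]
o=telemetry.get_obs(); M=Ro.from_quat(o['ee_rot']).as_matrix(); p=np.array(o['position'])
yaw=np.degrees(np.arctan2(M[1,0],M[0,0]))
print('t',round(o['clock'],2),'pos',np.round(p*1000,1),'yaw',yaw.round(2),'tilt',np.degrees(np.arccos(-M[2,2])).round(2),'grip',round(o['grip_width'],3),'F',np.round(o['ft_force'],1),'q7',o['joint_pos'][6].round(2))
if len(a)>=3: print('tool cm',np.round(M.T@(np.array(a[:3])/1000-p)*100,2), 'turn rad',round(-np.radians(a[3]-yaw),4) if len(a)>3 else '')
E
python3 plan.py 635 -112 290 18.6
```

```text
t 1.1 pos [ 254.4 -567.2  285.5] yaw 20.11 tilt 0.87 grip 0.995 F [-0.9  0.   0.4] q7 1.37
tool cm [ 51.39 -29.66  -0.1 ] turn rad 0.0264
```

Request:
servo_tool:
  deltas:
    - [[2, -1.15, 0], 0.013, 8.5]
    - [[3.4, -1.95, 0], 0.013, 8.5]
    - [[3.4, -1.95, 0], 0, 8.5]
    - [[3.4, -1.95, 0], 0, 8.5]
    - [[3.4, -1.95, 0], 0, 8.5]
    - [[3.4, -1.95, 0], 0, 8.5]
    - [[3.4, -1.95, 0], 0, 8.5]
    - [[3.4, -1.95, 0], 0, 8.5]
    - [[3.4, -1.95, 0], 0, 8.5]
    - [[3.4, -1.95, 0], 0, 8.5]
    - [[3.4, -1.95, 0], 0, 8.5]
    - [[3.4, -1.95, 0], 0, 8.5]

```text
clock: 2.1
position: [0.5552, -0.2193, 0.2827]
ee_rot: [0.988, 0.156, -0.006, -0.008]
ft_force: [0.2, -0.6, -0.6]
grip_width: 0.993
```

```bash
python3 plan.py 635 -112 290 18.6
```

```text
t 2.1 pos [ 555.2 -219.3  282.7] yaw 18.01 tilt 1.18 grip 0.993 F [ 0.2 -0.6 -0.6] q7 0.51
tool cm [10.9  -7.75 -0.7 ] turn rad -0.0103
```

Request:
servo_tool:
  deltas:
    - [[3, -2.1, -0.2], -0.01, 8.5]
    - [[3, -2.1, -0.2], 0, 8.5]
    - [[2.5, -1.8, -0.2], 0, 8.5]
    - [[1.5, -1, 0], 0, 8.5]
    - [[0.7, -0.5, 0], 0, 8.5]
    - [[0, 0, 0], 0, 8.5]

```text
clock: 2.6
position: [0.6387, -0.098, 0.2857]
ee_rot: [0.986, 0.168, -0.008, -0.011]
ft_force: [-0.8, -0.0, 0.5]
grip_width: 0.998
```

```bash
python3 plan.py 635 -112 290 18.6
python3 - <<'E'
from h import *
p,d,c=shot('wrist','w1'); print(c['fx'],c['cx'],c['cy'])
cv2.imwrite('pics/w1v.png',cv2.convertScaleAbs(p,alpha=1.6,beta=20))
E
```

```text
t 2.6 pos [638.7 -98.  285.7] yaw 19.31 tilt 1.6 grip 0.998 F [-0.8 -0.   0.5] q7 0.28
tool cm [-0.82  1.19 -0.46] turn rad 0.0123
316.78411729706227 325.72778193364366 201.0552622720999
```

View pics/w1v.png

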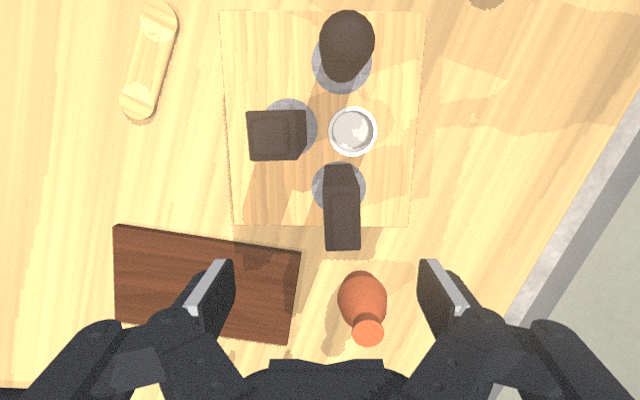

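```bash
cat > mw.py <<'E'
from h import *; import sys
f=sys.argv[1]; d,c=load(f); P=cloud(d,c); Z=P[...,2]
for n,xy in dict(round=(613,20),square=(582,-60),oblong=(655,-106)).items():
  for lo,hi in((.193,.205),):
    m=(np.hypot(P[...,0]-xy[0]/1e3,P[...,1]-xy[1]/1e3)<.045)&(Z>lo)&(Z<hi)
    r=cv2.minAreaRect((P[m][:,:2]*1000).astype(np.float32)); print(n,m.sum(),np.round(r[0],1),np.round(r[1],1),round(r[2],1),Z[m].mean().round(4),P[m].mean(0).round(4))
m=(np.hypot(P[...,0]-.644,P[...,1]+.04)<.03)&(Z>.114)&(Z<.13)
print('bowl',cv2.minEnclosingCircle((P[m][:,:2]*1000).astype(np.float32)))
m=(abs(Z-.08)<.006)&(np.hypot(P[...,0]-.615,P[...,1]+.049)<.16)
r=cv2.minAreaRect((P[m][:,:2]*1000).astype(np.float32));print('box',r)
E
python3 mw.py w1
```

```text
round 1957 [612.4  19.2] [32.4 31.9] 19.2 0.1986 [0.6123 0.0186 0.1986]
square 1472 [581.3 -60.5] [28.  27.8] 21.1 0.1995 [ 0.5819 -0.0599  0.1995]
oblong 1397 [ 654.2 -104.9] [20.  45.1] 21.7 0.1994 [ 0.6536 -0.1036  0.1994]
bowl ((643.7938842773438, -40.16995620727539), 23.803966522216797)
box ((614.3225708007812, -49.46925354003906), (206.44735717773438, 226.913818359375), 18.622102737426758)
```

```bash
python3 plan.py 654.5 -105 145 21.5
```

```text
t 2.65 pos [638.2 -99.2 285.6] yaw 19.25 tilt 1.59 grip 0.992 F [ 0.   0.  -0.5] q7 0.28
tool cm [ 1.52  1.44 14.01] turn rad -0.0393
```

Request:
servo_tool:
  deltas:
    - [[0.8, 0.75, 0], -0.02, 8.5]
    - [[0.7, 0.7, 1], -0.02, 8.5]
    - [[0, 0, 2], 0, 8.5]
    - [[0, 0, 2], 0, 8.5]
    - [[0, 0, 1], 0, 8.5]
    - [[0, 0, 0], 0, 8.5]

```text
clock: 3.15
position: [0.654, -0.1194, 0.2209]
ee_rot: [0.983, 0.183, -0.009, -0.009]
ft_force: [-0.8, 0.3, -0.9]
grip_width: 0.996
```

```bash
python3 plan.py 654.5 -105 145 21.5
```

```text
t 3.15 pos [ 654.  -119.4  220.9] yaw 21.04 tilt 1.43 grip 0.996 F [-0.8  0.3 -0.9] q7 0.32
tool cm [ 0.68 -1.17  7.6 ] turn rad -0.008
```

Request:
servo_tool:
  deltas:
    - [[0.35, -0.6, 0.5], -0.008, 8.5]
    - [[0.3, -0.5, 0.5], 0, 8.5]
    - [[0, 0, 1], 0, 8.5]
    - [[0, 0, 1], 0, 8.5]
    - [[0, 0, 0.5], 0, 8.5]
    - [[0, 0, 0], 0, 8.5]

```text
clock: 3.65
position: [0.6555, -0.1073, 0.1845]
ee_rot: [0.983, 0.186, -0.008, -0.008]
ft_force: [-0.0, -0.7, -0.1]
grip_width: 0.993
```

```bash
python3 plan.py 654.5 -105 145 21.5
```

```text
t 3.65 pos [ 655.5 -107.3  184.5] yaw 21.42 tilt 1.3 grip 0.993 F [-0.  -0.7 -0.1] q7 0.3
tool cm [ 0.04 -0.17  3.96] turn rad -0.0014
```

Request:
servo_tool:
  deltas:
    - [[0, -0.1, 1], 0, 8.5]
    - [[0, 0, 1.2], 0, 8.5]
    - [[0, 0, 1], 0, 7]
    - [[0, 0, 0.6], 0, 6]
    - [[0, 0, 0], 0, 5]
    - [[0, 0, 0], 0, 4.2]
    - [[0, 0, 0], 0, 3.8]
    - [[0, 0, 0], 0, 3.5]
  force: 50

```text
clock: 4.32
position: [0.6541, -0.1058, 0.1421]
ee_rot: [0.983, 0.186, -0.008, -0.008]
ft_force: [-0.3, 0.5, 0.1]
grip_width: 0.41
```

```bash
python3 plan.py 654.5 -105 145 21.5
```

```text
t 4.32 pos [ 654.1 -105.8  142.1] yaw 21.42 tilt 1.33 grip 0.41 F [-0.3  0.5  0.1] q7 0.29
tool cm [ 0.06 -0.07 -0.29] turn rad -0.0013
```

Request:
servo_tool:
  deltas:
    - [[0, 0, 0], 0, 3.2]
    - [[0, 0, 0], 0, 2.8]
    - [[0, 0, 0], 0, 2.4]
    - [[0, 0, 0], 0, 2.0]
    - [[0, 0, 0], 0, 2.0]
    - [[0, 0, -0.3], 0, 2.0]
    - [[0, 0, -0.5], 0, 2.0]
    - [[0, 0, -0.5], 0, 2.0]
  force: 50

```text
clock: 4.98
position: [0.6537, -0.1061, 0.155]
ee_rot: [0.983, 0.186, -0.009, -0.008]
ft_force: [-0.6, 0.8, -3.5]
grip_width: 0.346
```

```bash
python3 plan.py 618 -317 260 21.5
```

```text
t 4.98 pos [ 653.7 -106.1  155. ] yaw 21.42 tilt 1.43 grip 0.346 F [-0.6  0.8 -3.5] q7 0.29
tool cm [-11.18  18.12 -10.69] turn rad -0.0014
```

Request:
servo_tool:
  deltas:
    - [[0, 0, -1], 0, 2]
    - [[0, 0, -2], 0, 2]
    - [[-0.7, 1, -2], 0, 2]
    - [[-1.3, 2, -1.2], 0, 2]
    - [[-1.5, 2.4, 0], 0, 2]
    - [[-1.5, 2.4, 0], 0, 2]
    - [[-1.5, 2.4, 0], 0, 2]
    - [[-1.5, 2.4, 0], 0, 2]
    - [[-1.2, 2, 0], 0, 2]
    - [[-0.7, 1.2, 0], 0, 2]
    - [[-0.2, 0.4, 0], 0, 2]
    - [[0, 0, 0], 0, 2]

```text
clock: 5.98
position: [0.6213, -0.2992, 0.2308]
ee_rot: [0.982, 0.189, -0.005, -0.007]
ft_force: [0.7, -0.4, -3.2]
grip_width: 0.348
```

```bash
python3 plan.py 612.6 -317.7 80 21.5
```

```text
t 5.98 pos [ 621.3 -299.2  230.8] yaw 21.79 tilt 0.99 grip 0.348 F [ 0.7 -0.4 -3.2] q7 0.62
tool cm [-1.39  1.64 15.06] turn rad 0.0051
```

Request:
servo_tool:
  deltas:
    - [[-0.6, 0.7, 0.8], 0, 2]
    - [[-0.5, 0.6, 1.5], 0, 2]
    - [[-0.2, 0.3, 2], 0, 2]
    - [[0, 0, 2], 0, 2]
    - [[0, 0, 2], 0, 2]
    - [[0, 0, 2], 0, 2]
    - [[0, 0, 1.2], 0, 2]
    - [[0, 0, 0.7], 0, 2]
    - [[0, 0, 0.3], 0, 2]
    - [[0, 0, 0], 0, 2]

```text
clock: 6.82
position: [0.6179, -0.3043, 0.0996]
ee_rot: [0.98, 0.198, -0.002, -0.01]
ft_force: [-0.5, -0.1, -3.2]
grip_width: 0.344
```

```bash
python3 plan.py 612.6 -317.7 78 21.5
```

```text
t 6.82 pos [ 617.9 -304.3   99.6] yaw 22.79 tilt 1.14 grip 0.344 F [-0.5 -0.1 -3.2] q7 0.62
tool cm [-1.01  1.07  2.14] turn rad 0.0225
```

Request:
servo_tool:
  deltas:
    - [[-0.5, 0.5, 0.3], 0.01, 2]
    - [[-0.5, 0.5, 0.4], 0.01, 2]
    - [[0, 0, 0.4], 0, 2]
    - [[0, 0, 0.3], 0, 2]
    - [[0, 0, 0.2], 0, 2]
    - [[0, 0, 0.1], 0, 2]
    - [[0, 0, 0], 0, 2]

```text
clock: 7.4
position: [0.6137, -0.32, 0.085]
ee_rot: [0.982, 0.186, -0.0, -0.008]
ft_force: [-0.5, -0.1, -3.0]
grip_width: 0.344
```

```bash
python3 plan.py 612.6 -317.7 77 21.5
```

```text
t 7.4 pos [ 613.7 -320.    85. ] yaw 21.46 tilt 0.87 grip 0.344 F [-0.5 -0.1 -3. ] q7 0.62
tool cm [-0.02 -0.24  0.8 ] turn rad -0.0008
```

Request:
servo_tool:
  deltas:
    - [[0, 0, 0.2], 0, 2]
    - [[0, 0, 0.2], 0, 2]
    - [[0, 0, 0.2], 0, 2]
    - [[0, 0, 0.15], 0, 2]
    - [[0, 0, 0.1], 0, 2]

```text
clock: 7.82
position: [0.6145, -0.3197, 0.0777]
ee_rot: [0.982, 0.186, 0.0, -0.007]
ft_force: [-5.8, 1.5, 12.4]
grip_width: 0.341
```

```bash
python3 plan.py 612.6 -317.7 77 21.5
```

```text
t 7.82 pos [ 614.5 -319.7   77.7] yaw 21.49 tilt 0.8 grip 0.341 F [-5.8  1.5 12.4] q7 0.61
tool cm [-0.11 -0.26  0.07] turn rad -0.0002
```

Request:
servo_tool:
  deltas:
    - [[0, 0, -0.05], 0, 3.0]
    - [[0, 0, 0], 0, 3.3]
    - [[0, 0, 0], 0, 3.8]
    - [[0, 0, 0], 0, 5]
    - [[0, 0, 0], 0, 6.5]
    - [[0, 0, -0.5], 0, 8.5]
    - [[0, 0, -1.5], 0, 8.5]
    - [[0, 0, -3], 0, 8.5]
    - [[0, 0, -3.5], 0, 8.5]
    - [[0, 0, -3.5], 0, 8.5]
    - [[0, 0, -2], 0, 8.5]
    - [[0, 0, 0], 0, 8.5]

```text
clock: 8.82
position: [0.6148, -0.3208, 0.2309]
ee_rot: [0.982, 0.187, 0.002, -0.007]
ft_force: [0.5, 0.1, 0.6]
grip_width: 0.995
```

```bash
python3 plan.py 582 -60 260 21.2
```

```text
t 8.82 pos [ 614.8 -320.8  230.9] yaw 21.56 tilt 0.82 grip 0.995 F [0.5 0.1 0.6] q7 0.65
tool cm [  6.55 -25.49  -2.54] turn rad 0.0063
```

Request:
servo_tool:
  deltas:
    - [[0.4, -1.5, -0.7], 0, 8.5]
    - [[0.8, -3.1, -0.7], 0, 8.5]
    - [[0.9, -3.5, -0.4], 0, 8.5]
    - [[0.9, -3.5, 0], 0, 8.5]
    - [[0.9, -3.5, 0], 0, 8.5]
    - [[0.9, -3.5, 0], 0, 8.5]
    - [[0.7, -3, 0], 0, 8.5]
    - [[0.5, -2, 0], 0, 8.5]
    - [[0.3, -1, 0], 0, 8.5]
    - [[0, 0, 0], 0, 8.5]
    - [[0, 0, 0], 0, 8.5]

```text
clock: 9.73
position: [0.5812, -0.06, 0.2618]
ee_rot: [0.983, 0.186, 0.006, -0.003]
ft_force: [-0.4, 0.1, -0.6]
grip_width: 0.995
```

```bash
python3 plan.py 582 -60 143 21.2;python3 - <<'E'
from h import *
shot('wrist','w2')
E
python3 mw.py w2
```

```text
t 9.73 pos [581.2 -60.  261.8] yaw 21.41 tilt 0.75 grip 0.995 F [-0.4  0.1 -0.6] q7 0.28
tool cm [-0.08  0.06 11.88] turn rad 0.0037
round 1948 [612.   19.5] [32.  31.8] 21.4 0.1986 [0.6106 0.0196 0.1986]
square 1517 [581.4 -60.1] [27.5 27.8] 20.5 0.1994 [ 0.5807 -0.0589  0.1994]
oblong 0 [0. 0.] [0. 0.] 0.0 nan [nan nan nan]
bowl ((643.760009765625, -40.19524383544922), 24.207523345947266)
box ((614.1873168945312, -49.6971435546875), (206.001220703125, 226.2621307373047), 18.663179397583008)mw.py:6: RuntimeWarning: Mean of empty slice.
  r=cv2.minAreaRect((P[m][:,:2]*1000).astype(np.float32)); print(n,m.sum(),np.round(r[0],1),np.round(r[1],1),round(r[2],1),Z[m].mean().round(4),P[m].mean(0).round(4))
  ret = ret.dtype.type(ret / rcount)
  ret = um.true_divide(
```

Request:
servo_tool:
  deltas:
    - [[0, 0, 1], 0, 8.5]
    - [[0, 0, 2], 0, 8.5]
    - [[0, 0, 2.3], 0, 8.5]
    - [[0, 0, 2.3], 0, 8.5]
    - [[0, 0, 2], 0, 8.5]
    - [[0, 0, 1.2], 0, 8.5]
    - [[0, 0, 0.5], 0, 8]
    - [[0, 0, 0], 0, 7]
    - [[0, 0, 0], 0, 6]
    - [[0, 0, 0], 0, 5.5]

```text
clock: 10.62
position: [0.5824, -0.0772, 0.1374]
ee_rot: [0.985, 0.175, 0.004, -0.002]
ft_force: [-0.1, -0.6, -0.0]
grip_width: 0.644
```

```bash
python3 plan.py 582 -60 143 21
```

```text
t 10.62 pos [582.4 -77.2 137.4] yaw 20.12 tilt 0.5 grip 0.644 F [-0.1 -0.6 -0. ] q7 0.24
tool cm [ 0.55 -1.63 -0.55] turn rad -0.0154
```

Request:
servo_tool:
  deltas:
    - [[0.2, -0.8, -0.3], -0.015, 6]
    - [[0.2, -0.7, -0.2], 0, 6]
    - [[0, -0.1, 0], 0, 6]
    - [[0, 0, 0], 0, 6]
    - [[0, 0, 0], 0, 6]

```text
clock: 11.03
position: [0.5823, -0.0586, 0.1466]
ee_rot: [0.983, 0.183, 0.007, -0.001]
ft_force: [-0.0, -0.7, -0.0]
grip_width: 0.702
```

```bash
python3 plan.py 582 -60 143 21
```

```text
t 11.03 pos [582.3 -58.6 146.6] yaw 21.1 tilt 0.77 grip 0.702 F [-0.  -0.7 -0. ] q7 0.23
tool cm [-0.08  0.12  0.36] turn rad 0.0018
```

Request:
servo_tool:
  deltas:
    - [[0, 0.1, 0.2], 0, 5.5]
    - [[0, 0, 0.1], 0, 5]
    - [[0, 0, 0], 0, 4.6]
    - [[0, 0, 0], 0, 4.2]
    - [[0, 0, 0], 0, 3.8]
    - [[0, 0, 0], 0, 3.4]
    - [[0, 0, 0], 0, 3]
    - [[0, 0, 0], 0, 3]
    - [[0, 0, 0], 0, 3]
    - [[0, 0, 0], 0, 3]
  force: 50

```text
clock: 11.87
position: [0.5828, -0.0601, 0.1438]
ee_rot: [0.983, 0.183, 0.007, -0.001]
ft_force: [-1.0, -0.1, 1.4]
grip_width: 0.439
```

```bash
python3 plan.py 582 -60 143 21
```

```text
t 11.87 pos [582.8 -60.1 143.8] yaw 21.08 tilt 0.77 grip 0.439 F [-1.  -0.1  1.4] q7 0.23
tool cm [-0.07 -0.03  0.08] turn rad 0.0013
```

Request:
servo_tool:
  deltas:
    - [[0, 0, -0.4], 0, 3]
    - [[0, 0, -1.2], 0, 3]
    - [[0, 0, -2], 0, 3]
    - [[0, 0, -2], 0, 3]
    - [[0, 0, -1.5], 0, 3]
    - [[0, 0, -0.6], 0, 3]
    - [[0, 0, 0], 0, 3]

```text
clock: 12.45
position: [0.5802, -0.0604, 0.2254]
ee_rot: [0.983, 0.183, 0.005, -0.002]
ft_force: [0.1, -0.1, -2.0]
grip_width: 0.438
```

```bash
python3 plan.py 525.9 -333 220 21
```

```text
t 12.45 pos [580.2 -60.4 225.4] yaw 21.1 tilt 0.6 grip 0.438 F [ 0.1 -0.1 -2. ] q7 0.27
tool cm [-14.89  23.48   0.35] turn rad 0.0018
```

Request:
servo_tool:
  deltas:
    - [[-0.7, 1.1, 0], 0, 3]
    - [[-1.4, 2.2, 0], 0, 3]
    - [[-1.7, 2.7, 0], 0, 3]
    - [[-1.8, 2.8, 0], 0, 3]
    - [[-1.8, 2.8, 0], 0, 3]
    - [[-1.8, 2.8, 0], 0, 3]
    - [[-1.7, 2.7, 0], 0, 3]
    - [[-1.4, 2.2, 0], 0, 3]
    - [[-0.9, 1.4, 0], 0, 3]
    - [[-0.4, 0.7, 0], 0, 3]
    - [[0, 0, 0], 0, 3]
    - [[0, 0, 0], 0, 3]

```text
clock: 13.45
position: [0.52, -0.3252, 0.2124]
ee_rot: [0.983, 0.183, -0.001, -0.005]
ft_force: [0.0, 1.5, -2.0]
grip_width: 0.437
```

```bash
python3 plan.py 525.9 -333 79 21
```

```text
t 13.45 pos [ 520.  -325.2  212.4] yaw 21.11 tilt 0.63 grip 0.437 F [ 0.   1.5 -2. ] q7 0.74
tool cm [ 0.27  1.08 13.33] turn rad 0.0019
```

Request:
servo_tool:
  deltas:
    - [[0.1, 0.5, 0.6], 0, 3]
    - [[0.1, 0.4, 1.5], 0, 3]
    - [[0, 0, 2], 0, 3]
    - [[0, 0, 2], 0, 3]
    - [[0, 0, 2], 0, 3]
    - [[0, 0, 1.5], 0, 3]
    - [[0, 0, 0.8], 0, 3]
    - [[0, 0, 0.3], 0, 3]
    - [[0, 0, 0], 0, 3]

```text
clock: 14.2
position: [0.5318, -0.3191, 0.0991]
ee_rot: [0.981, 0.192, 0.001, -0.007]
ft_force: [0.3, -0.6, -1.9]
grip_width: 0.442
```

```bash
python3 plan.py 525.9 -333 79 21
```

```text
t 14.2 pos [ 531.8 -319.1   99.1] yaw 22.18 tilt 0.81 grip 0.442 F [ 0.3 -0.6 -1.9] q7 0.7
tool cm [-1.08  1.09  1.99] turn rad 0.0206
```

Request:
servo_tool:
  deltas:
    - [[-0.5, 0.5, 0.4], 0.01, 3]
    - [[-0.4, 0.4, 0.4], 0.01, 3]
    - [[0, 0, 0.3], 0, 3]
    - [[0, 0, 0.2], 0, 3]
    - [[0, 0, 0.1], 0, 3]
    - [[0, 0, 0], 0, 3]

```text
clock: 14.7
position: [0.5283, -0.3326, 0.0871]
ee_rot: [0.983, 0.182, 0.003, -0.005]
ft_force: [-0.2, 0.3, -1.2]
grip_width: 0.435
```

```bash
python3 plan.py 525.9 -333 79 21
```

```text
t 14.7 pos [ 528.3 -332.6   87.1] yaw 20.92 tilt 0.67 grip 0.435 F [-0.2  0.3 -1.2] q7 0.7
tool cm [-0.25 -0.04  0.81] turn rad -0.0015
```

Request:
servo_tool:
  deltas:
    - [[0, 0, 0.2], 0, 3]
    - [[0, 0, 0.2], 0, 3]
    - [[0, 0, 0.2], 0, 3]
    - [[0, 0, 0.15], 0, 3]
    - [[0, 0, 0.1], 0, 3]

```text
clock: 15.12
position: [0.529, -0.3325, 0.0789]
ee_rot: [0.983, 0.182, 0.003, -0.005]
ft_force: [-4.3, 2.0, 14.1]
grip_width: 0.44
```

```bash
python3 plan.py 525.9 -333 79 21
```

```text
t 15.12 pos [ 529.  -332.5   78.9] yaw 20.93 tilt 0.66 grip 0.44 F [-4.3  2.  14.1] q7 0.7
tool cm [-0.3  -0.07 -0.02] turn rad -0.0012
```

Request:
servo_tool:
  deltas:
    - [[0, 0, -0.05], 0, 3.8]
    - [[0, 0, 0], 0, 4.1]
    - [[0, 0, 0], 0, 4.6]
    - [[0, 0, 0], 0, 5.6]
    - [[0, 0, 0], 0, 6.5]
    - [[0, 0, -0.5], 0, 7]
    - [[0, 0, -1.5], 0, 7]
    - [[0, 0, -3], 0, 7]
    - [[0, 0, -3.5], 0, 7]
    - [[0, 0, -3.5], 0, 8.5]
    - [[0, 0, -2.5], 0, 8.5]
    - [[0, 0, 0], 0, 8.5]

```text
clock: 16.12
position: [0.5277, -0.3331, 0.232]
ee_rot: [0.983, 0.182, 0.003, -0.006]
ft_force: [-0.4, -0.2, 1.2]
grip_width: 0.995
```

```bash
python3 plan.py 612.2 19.4 260 20
```

```text
t 16.12 pos [ 527.7 -333.1  232. ] yaw 21.0 tilt 0.73 grip 0.995 F [-0.4 -0.2  1.2] q7 0.75
tool cm [ 20.55 -29.91  -2.33] turn rad 0.0174
```

Request:
servo_tool:
  deltas:
    - [[1, -1.5, -0.7], 0.01, 8.5]
    - [[2, -3, -0.7], 0.007, 8.5]
    - [[2.2, -3.2, -0.4], 0, 8.5]
    - [[2.2, -3.2, 0], 0, 8.5]
    - [[2.2, -3.2, 0], 0, 8.5]
    - [[2.2, -3.2, 0], 0, 8.5]
    - [[2.2, -3.2, 0], 0, 8.5]
    - [[2.2, -3.2, 0], 0, 8.5]
    - [[1.9, -2.8, 0], 0, 8.5]
    - [[1.4, -2, 0], 0, 8.5]
    - [[0.7, -1, 0], 0, 8.5]
    - [[0, 0, 0], 0, 8.5]

```text
clock: 17.12
position: [0.6197, 0.0258, 0.2591]
ee_rot: [0.985, 0.17, 0.006, -0.003]
ft_force: [0.2, 0.3, -0.8]
grip_width: 0.998
```

Request:
servo_tool:
  deltas:
    - [[0, 0, 0], 0, 8.5]
    - [[0, 0, 0], 0, 8.5]
    - [[0, 0, 0], 0, 8.5]

```text
clock: 17.37
position: [0.6194, 0.0241, 0.259]
ee_rot: [0.985, 0.17, 0.006, -0.003]
ft_force: [-0.6, -0.1, 0.6]
grip_width: 0.995
```

```bash
python3 plan.py 612.2 19.4 144 20
```

```text
t 17.37 pos [619.4  24.1 259. ] yaw 19.57 tilt 0.74 grip 0.995 F [-0.6 -0.1  0.6] q7 0.08
tool cm [-0.98  0.24 11.49] turn rad -0.0076
```

Request:
servo_tool:
  deltas:
    - [[-0.5, 0.1, 0.4], 0, 8.5]
    - [[-0.4, 0.1, 1], 0, 8.5]
    - [[0, 0, 1.2], 0, 8.5]
    - [[0, 0, 0.8], 0, 8.5]
    - [[0, 0, 0.3], 0, 8.5]
    - [[0, 0, 0], 0, 8.5]

```text
clock: 17.87
position: [0.6102, 0.012, 0.2168]
ee_rot: [0.986, 0.165, 0.005, -0.001]
ft_force: [0.5, 0.6, -0.3]
grip_width: 0.997
```

```bash
python3 plan.py 612.2 19.4 144 20
```

```text
t 17.87 pos [610.2  12.  216.8] yaw 19.05 tilt 0.6 grip 0.997 F [ 0.5  0.6 -0.3] q7 0.08
tool cm [ 0.36 -0.63  7.29] turn rad -0.0166
```

Request:
servo_tool:
  deltas:
    - [[0.2, -0.5, 0.5], -0.01, 8.5]
    - [[0.1, -0.4, 1.1], 0, 8.5]
    - [[0, -0.2, 1.5], 0, 8.5]
    - [[0, -0.2, 1.5], 0, 8.5]
    - [[0, -0.1, 1.2], 0, 8.5]
    - [[0, 0, 0.6], 0, 8]
    - [[0, 0, 0.2], 0, 7]
    - [[0, 0, 0], 0, 6.5]

```text
clock: 18.53
position: [0.6091, 0.031, 0.145]
ee_rot: [0.985, 0.173, 0.005, -0.002]
ft_force: [0.5, 0.3, 0.4]
grip_width: 0.765
```

```bash
python3 plan.py 612.2 19.4 144 20
```

```text
t 18.53 pos [609.1  31.  145. ] yaw 19.89 tilt 0.66 grip 0.765 F [0.5 0.3 0.4] q7 0.04
tool cm [-0.1   1.2   0.09] turn rad -0.0019
```

Request:
servo_tool:
  deltas:
    - [[0, 0.5, 0], 0, 6.5]
    - [[0, 0.4, 0], 0, 6.5]
    - [[0, 0.1, 0], 0, 6.5]
    - [[0, 0, 0], 0, 6.5]
    - [[0, 0, 0], 0, 6.5]
    - [[0, 0, 0], 0, 6.5]

```text
clock: 19.03
position: [0.6146, 0.0197, 0.1477]
ee_rot: [0.985, 0.172, 0.007, -0.002]
ft_force: [-0.0, 1.0, -0.1]
grip_width: 0.759
```

```bash
python3 plan.py 612.2 19.4 144 20
```

```text
t 19.03 pos [614.6  19.7 147.7] yaw 19.8 tilt 0.87 grip 0.759 F [-0.   1.  -0.1] q7 0.05
tool cm [-0.25 -0.06  0.37] turn rad -0.0035
```

Request:
servo_tool:
  deltas:
    - [[-0.2, 0, 0.2], 0, 6]
    - [[0, 0, 0.1], 0, 5.5]
    - [[0, 0, 0], 0, 5]
    - [[0, 0, 0], 0, 4.6]
    - [[0, 0, 0], 0, 4.2]
    - [[0, 0, 0], 0, 3.8]
    - [[0, 0, 0], 0, 3.4]
    - [[0, 0, 0], 0, 3]
    - [[0, 0, 0], 0, 3]
    - [[0, 0, 0], 0, 3]
    - [[0, 0, 0], 0, 3]
  force: 50

```text
clock: 19.95
position: [0.6124, 0.0192, 0.1449]
ee_rot: [0.985, 0.172, 0.007, -0.001]
ft_force: [-0.0, -0.4, 1.2]
grip_width: 0.456
```

```bash
python3 plan.py 612.2 19.4 144 20
```

```text
t 19.95 pos [612.4  19.2 144.9] yaw 19.82 tilt 0.87 grip 0.456 F [-0.  -0.4  1.2] q7 0.05
tool cm [-0.02 -0.03  0.09] turn rad -0.0031
```

Request:
servo_tool:
  deltas:
    - [[0, 0, -0.4], 0, 3]
    - [[0, 0, -1.2], 0, 3]
    - [[0, 0, -2], 0, 3]
    - [[0, 0, -2.2], 0, 3]
    - [[0, 0, -2], 0, 3]
    - [[0, 0, -1.2], 0, 3]
    - [[0, 0, -0.4], 0, 3]
    - [[0, 0, 0], 0, 3]

```text
clock: 20.62
position: [0.6099, 0.0193, 0.2462]
ee_rot: [0.985, 0.173, 0.007, -0.002]
ft_force: [-0.1, 0.7, -2.3]
grip_width: 0.457
```

```bash
python3 plan.py 439.2 -348.5 230 20
```

```text
t 20.62 pos [609.9  19.3 246.2] yaw 19.89 tilt 0.79 grip 0.457 F [-0.1  0.7 -2.3] q7 0.09
tool cm [-28.58  28.78   1.17] turn rad -0.0019
```

Request:
servo_tool:
  deltas:
    - [[-0.8, 0.8, 0], 0, 3]
    - [[-1.5, 1.5, 0], 0, 3]
    - [[-2, 2, 0], 0, 3]
    - [[-2.1, 2.1, 0], 0, 3]
    - [[-2.1, 2.1, 0], 0, 3]
    - [[-2.1, 2.1, 0], 0, 3]
    - [[-2.1, 2.1, 0], 0, 3]
    - [[-2.1, 2.1, 0], 0, 3]
    - [[-2.1, 2.1, 0], 0, 3]
    - [[-2.1, 2.1, 0], 0, 3]
    - [[-2.1, 2.1, 0], 0, 3]
    - [[-2, 2, 0], 0, 3]

```text
clock: 21.62
position: [0.4566, -0.2882, 0.231]
ee_rot: [0.984, 0.177, 0.0, -0.007]
ft_force: [0.3, -0.2, -1.5]
grip_width: 0.455
```

Request:
servo_tool:
  deltas:
    - [[-1.7, 1.7, 0], 0, 3]
    - [[-1.4, 1.4, 0], 0, 3]
    - [[-1, 1, 0], 0, 3]
    - [[-0.5, 0.6, 0], 0, 3]
    - [[0, 0, 0], 0, 3]
    - [[0, 0, 0], 0, 3]

```text
clock: 22.12
position: [0.4163, -0.3596, 0.224]
ee_rot: [0.986, 0.169, -0.004, -0.01]
ft_force: [0.7, 1.2, -1.5]
grip_width: 0.456
```

```bash
python3 plan.py 439.2 -348.5 80 20
```

```text
t 22.12 pos [ 416.3 -359.6  224. ] yaw 19.46 tilt 1.22 grip 0.456 F [ 0.7  1.2 -1.5] q7 0.91
tool cm [ 2.58  0.02 14.39] turn rad -0.0095
```

Request:
servo_tool:
  deltas:
    - [[0.7, 0, 0.6], 0, 3]
    - [[0.8, 0, 1.5], 0, 3]
    - [[0.5, 0, 2], 0, 3]
    - [[0, 0, 2], 0, 3]
    - [[0, 0, 2], 0, 3]
    - [[0, 0, 1.6], 0, 3]
    - [[0, 0, 1], 0, 3]
    - [[0, 0, 0.5], 0, 3]
    - [[0, 0, 0.2], 0, 3]
    - [[0, 0, 0], 0, 3]

```text
clock: 22.95
position: [0.445, -0.3365, 0.1033]
ee_rot: [0.984, 0.178, -0.001, -0.011]
ft_force: [-0.2, -0.2, -2.1]
grip_width: 0.457
```

```bash
python3 plan.py 439.2 -348.5 80 20
```

```text
t 22.95 pos [ 445.  -336.5  103.3] yaw 20.49 tilt 1.3 grip 0.457 F [-0.2 -0.2 -2.1] q7 0.82
tool cm [-0.97  0.97  2.3 ] turn rad 0.0085
```

Request:
servo_tool:
  deltas:
    - [[-0.4, 0.4, 0.4], 0, 3]
    - [[-0.3, 0.3, 0.4], 0, 3]
    - [[0, 0, 0.4], 0, 3]
    - [[0, 0, 0.3], 0, 3]
    - [[0, 0, 0.15], 0, 3]
    - [[0, 0, 0], 0, 3]

```text
clock: 23.45
position: [0.4419, -0.3478, 0.088]
ee_rot: [0.984, 0.177, 0.001, -0.009]
ft_force: [0.1, 0.2, -1.9]
grip_width: 0.456
```

```bash
python3 plan.py 439.2 -348.5 80 20
```

```text
t 23.45 pos [ 441.9 -347.8   88. ] yaw 20.42 tilt 1.05 grip 0.456 F [ 0.1  0.2 -1.9] q7 0.83
tool cm [-0.28 -0.02  0.8 ] turn rad 0.0073
```

Request:
servo_tool:
  deltas:
    - [[0, 0, 0.2], 0, 3]
    - [[0, 0, 0.2], 0, 3]
    - [[0, 0, 0.2], 0, 3]
    - [[0, 0, 0.15], 0, 3]
    - [[0, 0, 0.1], 0, 3]

```text
clock: 23.87
position: [0.4424, -0.348, 0.08]
ee_rot: [0.984, 0.177, 0.001, -0.009]
ft_force: [-4.1, 2.0, 14.7]
grip_width: 0.455
```

```bash
python3 plan.py 439.2 -348.5 80 20
```

```text
t 23.87 pos [ 442.4 -348.    80. ] yaw 20.42 tilt 0.99 grip 0.455 F [-4.1  2.  14.7] q7 0.83
tool cm [-0.32 -0.06 -0.  ] turn rad 0.0073
```

Request:
servo_tool:
  deltas:
    - [[0, 0, -0.05], 0, 4.0]
    - [[0, 0, 0], 0, 4.3]
    - [[0, 0, 0], 0, 4.8]
    - [[0, 0, 0], 0, 5.8]
    - [[0, 0, 0], 0, 6.5]
    - [[0, 0, -0.5], 0, 7]
    - [[0, 0, -1.5], 0, 7]
    - [[0, 0, -3], 0, 7]
    - [[0, 0, -3.5], 0, 7]
    - [[0, 0, -3.5], 0, 7]
    - [[0, 0, -2.5], 0, 7]
    - [[0, 0, 0], 0, 7]

```text
clock: 24.87
position: [0.4419, -0.3492, 0.2326]
ee_rot: [0.984, 0.178, 0.0, -0.01]
ft_force: [0.1, 0.4, 0.7]
grip_width: 0.819
```

```bash
python3 plan.py 643.8 -40.2 210 20
python3 - <<'E'
from h import *
p,d,c=shot('top','t2'); P=cloud(d,c); Z=P[...,2]
b=np.radians(10.06)
for n,xy in dict(obl=(.6145,-.32),sq=(.529,-.3325),rd=(.4424,-.348)).items():
    m=(np.hypot(P[...,0]-xy[0],P[...,1]-xy[1])<.04)&(Z>.123)&(Z<.145)
    print(n,m.sum(),P[m].mean(0).round(4) if m.any() else '')
m=(np.hypot(P[...,0]-.644,P[...,1]+.04)<.03)&(Z>.11)&(Z<.13)
print('bowl',m.sum(),cv2.minEnclosingCircle((P[m][:,:2]*1000).astype(np.float32)))
cv2.imwrite('pics/t2c.png',cv2.convertScaleAbs(cv2.resize(p[110:270,270:480],None,fx=3.7,fy=3.7,interpolation=cv2.INTER_CUBIC),alpha=1.6,beta=15))
E
```

```text
t 24.87 pos [ 441.9 -349.2  232.6] yaw 20.5 tilt 1.14 grip 0.819 F [0.1 0.4 0.7] q7 0.88
tool cm [ 29.73 -21.82   2.82] turn rad 0.0087
obl 167 [ 0.6151 -0.3176  0.1315]
sq 124 [ 0.5306 -0.3296  0.1329]
rd 143 [ 0.443  -0.3438  0.1314]
bowl 90 ((644.4160766601562, -39.64271545410156), 24.197338104248047)
```

View pics/t2c.png

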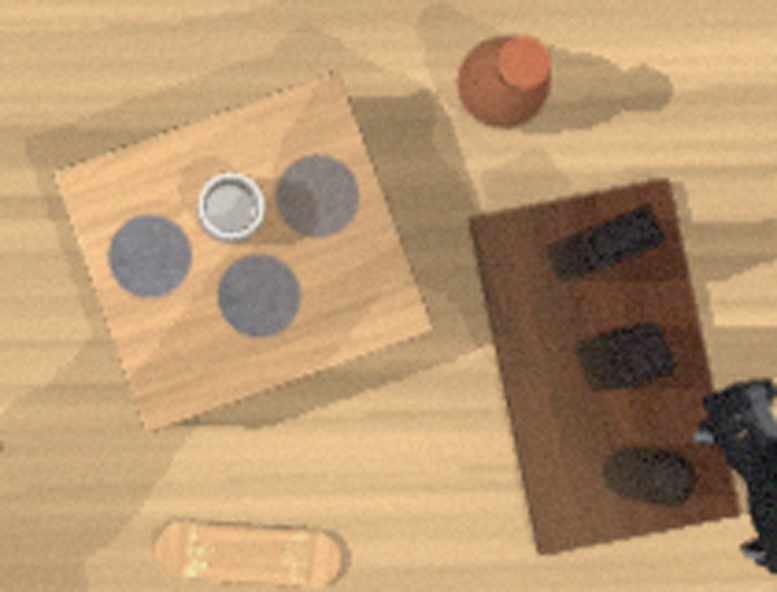

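All three pieces stand on the board, in the crop at about (610,240), (625,355) and (650,475). The bowl is alone on the box at (231,207) and the discs are bare at (150,256), (259,296) and (318,196). The bowl is next.

Request:
servo_tool:
  deltas:
    - [[1.2, -0.9, 0], 0.008, 7]
    - [[2.3, -1.7, 0], 0, 7]
    - [[2.9, -2.1, 0], 0, 7]
    - [[2.9, -2.1, 0], 0, 7]
    - [[2.9, -2.1, 0], 0, 7]
    - [[2.9, -2.1, 0], 0, 7]
    - [[2.9, -2.1, 0], 0, 7]
    - [[2.9, -2.1, 0], 0, 7]
    - [[2.6, -1.9, 0], 0, 7]
    - [[2.2, -1.6, 0], 0, 7]
    - [[1.5, -1.1, 0], 0, 7]
    - [[0.8, -0.6, 0], 0, 7]

```text
clock: 25.92
position: [0.6368, -0.0529, 0.2237]
ee_rot: [0.986, 0.168, -0.007, -0.013]
ft_force: [0.2, 0.5, -0.5]
grip_width: 0.818
```

Request:
servo_tool:
  deltas:
    - [[0, 0, 0.5], 0, 7]
    - [[0, 0, 0.8], 0, 7]
    - [[0, 0, 0.5], 0, 7]
    - [[0, 0, 0], 0, 7]
    - [[0, 0, 0], 0, 7]

```text
clock: 26.33
position: [0.6343, -0.0541, 0.2003]
ee_rot: [0.986, 0.168, -0.01, -0.013]
ft_force: [0.4, 0.6, 0.2]
grip_width: 0.823
```

```bash
python3 plan.py 644 -40 90 20
python3 - <<'E'
from h import *
_,c=load('t2')
for u,v in((150,256),(259,296),(318,196)): print(np.round(ray(c,(u+.5)/3.7+270-.5,(v+.5)/3.7+110-.5,.08)*1000,1))
E
```

```text
t 26.33 pos [634.3 -54.1 200.3] yaw 19.4 tilt 1.88 grip 0.823 F [0.4 0.6 0.2] q7 0.2
tool cm [ 1.54 -0.69 11.04] turn rad -0.0105
[612.4  19.9  80. ]
[581.  -59.9  80. ]
[ 654.3 -105.5   80. ]
```

Request:
servo_tool:
  deltas:
    - [[0.5, -0.2, 0.5], 0, 7]
    - [[0.5, -0.2, 1], 0, 7]
    - [[0.3, -0.2, 1.3], 0, 7]
    - [[0, 0, 1.2], 0, 7]
    - [[0, 0, 0.8], 0, 7]
    - [[0, 0, 0.3], 0, 7]
    - [[0, 0, 0], 0, 7]
    - [[0, 0, 0], 0, 7]

```text
clock: 27.0
position: [0.643, -0.0454, 0.1425]
ee_rot: [0.986, 0.166, -0.011, -0.013]
ft_force: [-0.1, 0.8, -0.1]
grip_width: 0.823
```

```bash
python3 plan.py 644 -40 90 20
```

```text
t 27.0 pos [643.  -45.4 142.5] yaw 19.14 tilt 1.91 grip 0.823 F [-0.1  0.8 -0.1] q7 0.16
tool cm [ 0.36 -0.33  5.26] turn rad -0.015
```

Request:
servo_tool:
  deltas:
    - [[0.2, -0.2, 0.5], -0.01, 7]
    - [[0.1, -0.1, 1], 0, 7]
    - [[0, 0, 1.2], 0, 7]
    - [[0, 0, 1], 0, 7]
    - [[0, 0, 0.6], 0, 7]
    - [[0, 0, 0.3], 0, 7]
    - [[0, 0, 0], 0, 7]
    - [[0, 0, 0], 0, 7]

```text
clock: 27.67
position: [0.6439, -0.0402, 0.0919]
ee_rot: [0.985, 0.172, -0.01, -0.013]
ft_force: [0.1, 0.6, 0.8]
grip_width: 0.818
```

```bash
python3 plan.py 644 -40 90 20
```

```text
t 27.67 pos [643.9 -40.2  91.9] yaw 19.78 tilt 1.88 grip 0.818 F [0.1 0.6 0.8] q7 0.15
tool cm [ 0.02 -0.01  0.19] turn rad -0.0039
```

Request:
servo_tool:
  deltas:
    - [[0, 0, 0.1], 0, 6.4]
    - [[0, 0, 0], 0, 6]
    - [[0, 0, 0], 0, 5.5]
    - [[0, 0, 0], 0, 5.1]
    - [[0, 0, 0], 0, 4.7]
    - [[0, 0, 0], 0, 4.3]
    - [[0, 0, 0], 0, 4]
    - [[0, 0, 0], 0, 4]
    - [[0, 0, 0], 0, 4]
    - [[0, 0, 0], 0, 4]
  force: 30

```text
clock: 28.5
position: [0.6447, -0.0404, 0.0925]
ee_rot: [0.985, 0.171, -0.009, -0.012]
ft_force: [-0.6, 0.3, -0.5]
grip_width: 0.552
```

```bash
python3 plan.py 644 -40 90 20
```

```text
t 28.5 pos [644.7 -40.4  92.5] yaw 19.75 tilt 1.77 grip 0.552 F [-0.6  0.3 -0.5] q7 0.15
tool cm [-0.05 -0.05  0.25] turn rad -0.0044
```

Request:
servo_tool:
  deltas:
    - [[0, 0, -0.3], 0, 4]
    - [[0, 0, -1], 0, 4]
    - [[0, 0, -1.8], 0, 4]
    - [[0, 0, -1.8], 0, 4]
    - [[0, 0, -1.2], 0, 4]
    - [[0, 0, -0.5], 0, 4]
    - [[0, 0, 0], 0, 4]

```text
clock: 29.08
position: [0.6459, -0.0417, 0.1637]
ee_rot: [0.985, 0.172, -0.009, -0.013]
ft_force: [0.5, 0.7, -0.7]
grip_width: 0.557
```

```bash
python3 plan.py 480.6 303.1 160 20
```

```text
t 29.08 pos [645.9 -41.7 163.7] yaw 19.77 tilt 1.81 grip 0.557 F [ 0.5  0.7 -0.7] q7 0.17
tool cm [ -3.89 -38.02   1.5 ] turn rad -0.004
```

Request:
servo_tool:
  deltas:
    - [[-0.1, -1, 0], 0, 4]
    - [[-0.2, -2, 0.1], 0, 4]
    - [[-0.3, -2.8, 0.1], 0, 4]
    - [[-0.3, -3, 0.1], 0, 4]
    - [[-0.3, -3, 0.1], 0, 4]
    - [[-0.3, -3, 0.1], 0, 4]
    - [[-0.3, -3, 0.1], 0, 4]
    - [[-0.3, -3, 0.1], 0, 4]
    - [[-0.3, -3, 0.1], 0, 4]
    - [[-0.3, -2.8, 0.1], 0, 4]
    - [[-0.3, -2.5, 0.1], 0, 4]
    - [[-0.3, -2, 0.1], 0, 4]

```text
clock: 30.08
position: [0.4959, 0.2512, 0.1519]
ee_rot: [0.986, 0.168, -0.015, -0.012]
ft_force: [-0.8, 0.4, -0.9]
grip_width: 0.552
```

Request:
servo_tool:
  deltas:
    - [[-0.2, -1.5, 0], 0, 4]
    - [[-0.1, -1, 0], 0, 4]
    - [[-0.1, -0.5, 0], 0, 4]
    - [[0, 0, 0], 0, 4]
    - [[0, 0, 0], 0, 4]
    - [[0, 0, 0], 0, 4]

```text
clock: 30.58
position: [0.4745, 0.2843, 0.1499]
ee_rot: [0.985, 0.173, -0.018, -0.011]
ft_force: [0.5, 0.5, -1.1]
grip_width: 0.553
```

```bash
python3 plan.py 480.6 303.1 83 20;  python3 - <<'E'
from h import *
p,d,c=shot('top','t3'); P=cloud(d,c); Z=P[...,2]
p2,d2,c2=shot('wrist','w3'); Q=cloud(d2,c2)
m=(abs(Q[...,2]-.07)<.006)&(np.hypot(Q[...,0]-.48,Q[...,1]-.303)<.12); print(m.sum(),cv2.minEnclosingCircle((Q[m][:,:2]*1000).astype(np.float32)))
E
```

```text
t 30.58 pos [474.5 284.3 149.9] yaw 19.93 tilt 2.45 grip 0.553 F [ 0.5  0.5 -1.1] q7 -0.43
tool cm [ 1.42 -1.37  6.69] turn rad -0.0012
33625 ((478.98846435546875, 303.1311340332031), 84.83269500732422)
```

Request:
servo_tool:
  deltas:
    - [[0.5, -0.5, 0.4], 0, 4]
    - [[0.5, -0.5, 0.8], 0, 4]
    - [[0.3, -0.3, 1.2], 0, 4]
    - [[0, 0, 1.2], 0, 4]
    - [[0, 0, 0.9], 0, 4]
    - [[0, 0, 0.5], 0, 4]
    - [[0, 0, 0.2], 0, 4]
    - [[0, 0, 0], 0, 4]
    - [[0, 0, 0], 0, 4]

```text
clock: 31.43
position: [0.4818, 0.3006, 0.0897]
ee_rot: [0.985, 0.17, -0.02, -0.011]
ft_force: [-0.6, -0.2, -0.4]
grip_width: 0.558
```

```bash
python3 plan.py 480 303.1 82.5 20
```

```text
t 31.43 pos [481.8 300.6  89.7] yaw 19.66 tilt 2.58 grip 0.558 F [-0.6 -0.2 -0.4] q7 -0.49
tool cm [-0.06 -0.28  0.73] turn rad -0.0059
```

Request:
servo_tool:
  deltas:
    - [[0, -0.15, 0.2], 0, 4]
    - [[0, 0, 0.2], 0, 4]
    - [[0, 0, 0.15], 0, 4]
    - [[0, 0, 0.1], 0, 4]
    - [[0, 0, 0], 0, 4]

```text
clock: 31.85
position: [0.4819, 0.3025, 0.0843]
ee_rot: [0.985, 0.17, -0.018, -0.011]
ft_force: [0.2, 0.4, -0.9]
grip_width: 0.558
```

```bash
python3 plan.py 480 303.1 82.5 20
```

```text
t 31.85 pos [481.9 302.5  84.3] yaw 19.63 tilt 2.45 grip 0.558 F [ 0.2  0.4 -0.9] q7 -0.5
tool cm [-0.15 -0.12  0.19] turn rad -0.0064
```

Request:
servo_tool:
  deltas:
    - [[0, 0, 0.1], 0, 4]
    - [[0, 0, 0.1], 0, 4]
    - [[0, 0, 0.08], 0, 4]
    - [[0, 0, 0.05], 0, 4]

```text
clock: 32.18
position: [0.4821, 0.3027, 0.0827]
ee_rot: [0.985, 0.17, -0.018, -0.011]
ft_force: [-1.5, -0.9, 3.9]
grip_width: 0.556
```

```bash
python3 plan.py 480 303.1 82.5 20
```

```text
t 32.18 pos [482.1 302.7  82.7] yaw 19.61 tilt 2.37 grip 0.556 F [-1.5 -0.9  3.9] q7 -0.5
tool cm [-0.19 -0.11  0.03] turn rad -0.0067
```

Request:
servo_tool:
  deltas:
    - [[0, 0, 0], 0, 4.8]
    - [[0, 0, 0], 0, 5]
    - [[0, 0, 0], 0, 5.4]
    - [[0, 0, 0], 0, 6]
    - [[0, 0, 0], 0, 6.6]
    - [[0, 0, -0.3], 0, 7]
    - [[0, 0, -1], 0, 7]
    - [[0, 0, -2], 0, 7]
    - [[0, 0, -3], 0, 7]
    - [[0, 0, -3.5], 0, 8.5]
    - [[0, 0, -3], 0, 8.5]
    - [[0, 0, -2], 0, 8.5]

```text
clock: 33.18
position: [0.4854, 0.2992, 0.2356]
ee_rot: [0.985, 0.171, -0.022, -0.01]
ft_force: [0.2, -0.2, 0.2]
grip_width: 0.997
```

```bash
python3 plan.py 443 -346 235 20;  python3 - <<'E'
from h import *
p2,d2,c2=shot('wrist','w4'); Q=cloud(d2,c2)
m=(abs(Q[...,2]-.11)<.006)&(np.hypot(Q[...,0]-.48,Q[...,1]-.303)<.04); print('bowl',m.sum(),cv2.minEnclosingCircle((Q[m][:,:2]*1000).astype(np.float32)),Q[m][:,2].mean())
m=(abs(Q[...,2]-.07)<.004)&(np.hypot(Q[...,0]-.48,Q[...,1]-.303)<.12); print('wheel',m.sum(),cv2.minEnclosingCircle((Q[m][:,:2]*1000).astype(np.float32)))
cv2.imwrite('pics/w4v.png',p2)
E
```

```text
t 33.18 pos [485.4 299.2 235.6] yaw 19.73 tilt 2.74 grip 0.997 F [ 0.2 -0.2  0.2] q7 -0.42
tool cm [-25.75  59.31  -0.58] turn rad -0.0047
bowl 798 ((482.5044250488281, 303.2165832519531), 23.91189193725586) 0.10935592524084006
wheel 19483 ((479.02618408203125, 302.84930419921875), 84.89921569824219)
```

View pics/w4v.png

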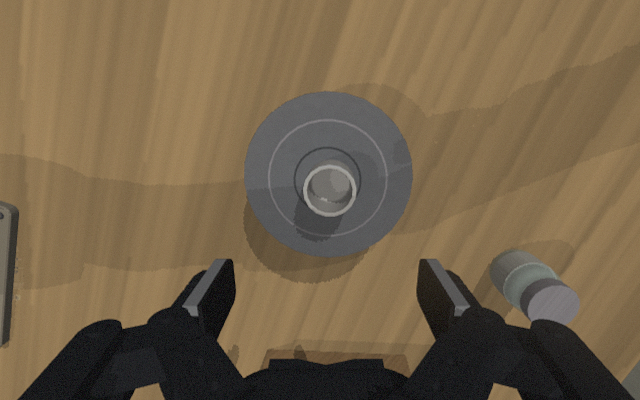

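The bowl stands upright on the wheel at pixel (330,190), about 3 mm from the centre, and the jar is untouched. Next I go back to the board for the oblong.

Request:
servo_tool:
  deltas:
    - [[-0.2, 1.5, 0], 0, 8.5]
    - [[-0.4, 3, 0], 0, 8.5]
    - [[-0.5, 3.8, 0], 0, 8.5]
    - [[-0.5, 3.8, 0], 0, 8.5]
    - [[-0.5, 3.8, 0], 0, 8.5]
    - [[-0.5, 3.8, 0], 0, 8.5]
    - [[-0.5, 3.8, 0], 0, 8.5]
    - [[-0.5, 3.8, 0], 0, 8.5]
    - [[-0.5, 3.8, 0], 0, 8.5]
    - [[-0.5, 3.8, 0], 0, 8.5]
    - [[-0.5, 3.8, 0], 0, 8.5]
    - [[-0.5, 3.8, 0], 0, 8.5]

```text
clock: 34.23
position: [0.5819, -0.1225, 0.241]
ee_rot: [0.983, 0.182, -0.011, -0.013]
ft_force: [1.4, 0.6, 0.2]
grip_width: 0.995
```

```bash
python3 plan.py 614.5 -319 230 21.5
```

```text
t 34.23 pos [ 581.9 -122.5  241. ] yaw 20.98 tilt 1.97 grip 0.995 F [1.4 0.6 0.2] q7 0.39
tool cm [-3.97 19.54  0.58] turn rad -0.0091
```

Request:
servo_tool:
  deltas:
    - [[-0.7, 3.4, 0], -0.005, 8.5]
    - [[-0.7, 3.4, 0], 0, 8.5]
    - [[-0.6, 3.2, 0], 0, 8.5]
    - [[-0.5, 2.6, 0], 0, 8.5]
    - [[-0.4, 2, 0], 0, 8.5]
    - [[-0.3, 1.3, 0], 0, 8.5]
    - [[-0.2, 0.6, 0], 0, 8.5]
    - [[0, 0, 0], 0, 8.5]
    - [[0, 0, 0], 0, 8.5]
    - [[0, 0, 0], 0, 8.5]

```text
clock: 35.07
position: [0.608, -0.3073, 0.2398]
ee_rot: [0.984, 0.179, -0.01, -0.012]
ft_force: [0.7, 0.8, -0.1]
grip_width: 0.993
```

```bash
cat > mb.py <<'E'
from h import *; import sys
p,d,c=shot('wrist',sys.argv[1]); P=cloud(d,c); Z=P[...,2]
for n,xy in dict(obl=(.6145,-.32),sq=(.529,-.3325),rd=(.4424,-.348)).items():
    m=(np.hypot(P[...,0]-xy[0],P[...,1]-xy[1])<.045)&(Z>.129)&(Z<.14)
    if m.sum()>50:
        r=cv2.minAreaRect((P[m][:,:2]*1000).astype(np.float32)); print(n,m.sum(),np.round(r[0],1),np.round(r[1],1),round(r[2],1))
E
python3 mb.py w5; python3 plan.py 614.5 -319 78 21.5
```

```text
obl 1206 [ 614.7 -318.8] [19.6 44.6] 21.4
sq 1099 [ 530.4 -331.4] [28.5 28.6] 21.7
rd 1120 [ 443.6 -345.8] [30.4 30.2] 15.7
t 35.12 pos [ 608.2 -306.8  240. ] yaw 20.67 tilt 1.8 grip 0.997 F [-0.4 -0.2 -0. ] q7 0.64
tool cm [ 0.4   1.81 16.15] turn rad -0.0145
```

Request:
servo_tool:
  deltas:
    - [[0.2, 0.8, 0.7], -0.007, 8.5]
    - [[0.1, 0.7, 1.5], -0.007, 8.5]
    - [[0, 0.2, 2], 0, 8.5]
    - [[0, 0, 1.6], 0, 8.5]
    - [[0, 0, 1], 0, 8.5]
    - [[0, 0, 0.4], 0, 8.5]
    - [[0, 0, 0], 0, 8.5]
    - [[0, 0, 0], 0, 8.5]

```text
clock: 35.78
position: [0.6177, -0.3173, 0.16]
ee_rot: [0.981, 0.191, -0.01, -0.013]
ft_force: [0.4, 0.2, -0.2]
grip_width: 0.998
```

```bash
python3 plan.py 614.7 -319 78 21.5
```

```text
t 35.78 pos [ 617.7 -317.3  160. ] yaw 22.05 tilt 1.87 grip 0.998 F [ 0.4  0.2 -0.2] q7 0.66
tool cm [-0.23  0.29  8.2 ] turn rad 0.0096
```

Request:
servo_tool:
  deltas:
    - [[-0.1, 0.1, 0.7], 0.005, 7]
    - [[-0.1, 0.1, 1.3], 0, 7]
    - [[0, 0, 1.7], 0, 7]
    - [[0, 0, 1.7], 0, 7]
    - [[0, 0, 1.4], 0, 7]
    - [[0, 0, 0.8], 0, 6.5]
    - [[0, 0, 0.3], 0, 6]
    - [[0, 0, 0], 0, 6]
    - [[0, 0, 0], 0, 6]

```text
clock: 36.53
position: [0.6162, -0.32, 0.078]
ee_rot: [0.982, 0.188, -0.007, -0.011]
ft_force: [-0.1, -0.8, 0.3]
grip_width: 0.704
```

```bash
python3 plan.py 614.7 -319 78 21.5
```

```text
t 36.53 pos [ 616.2 -320.    78. ] yaw 21.7 tilt 1.48 grip 0.704 F [-0.1 -0.8  0.3] q7 0.64
tool cm [-0.1  -0.15  0.  ] turn rad 0.0035
```

Well placed, so I grip and lift.

Request:
servo_tool:
  deltas:
    - [[-0.1, -0.1, 0], 0, 5.4]
    - [[0, 0, 0], 0, 4.8]
    - [[0, 0, 0], 0, 4.2]
    - [[0, 0, 0], 0, 3.6]
    - [[0, 0, 0], 0, 3.2]
    - [[0, 0, 0], 0, 2.8]
    - [[0, 0, 0], 0, 2.4]
    - [[0, 0, 0], 0, 2]
    - [[0, 0, 0], 0, 2]
    - [[0, 0, 0], 0, 2]
    - [[0, 0, 0], 0, 2]
  force: 50

```text
clock: 37.45
position: [0.6164, -0.3202, 0.0816]
ee_rot: [0.982, 0.188, -0.005, -0.009]
ft_force: [0.2, 0.2, 0.0]
grip_width: 0.341
```

```bash
python3 plan.py 654.3 -105.2 230 21.5
```

```text
t 37.45 pos [ 616.4 -320.2   81.6] yaw 21.68 tilt 1.21 grip 0.341 F [0.2 0.2 0. ] q7 0.64
tool cm [ 11.37 -18.87 -14.54] turn rad 0.0032
```

Request:
servo_tool:
  deltas:
    - [[0, 0, -0.3], 0, 2]
    - [[0, 0, -1.2], 0, 2]
    - [[0, 0, -2.2], 0, 2]
    - [[0, 0, -2.8], 0, 2]
    - [[0, 0, -2.8], 0, 2]
    - [[0, 0, -2.6], 0, 2]
    - [[0, 0, -1.8], 0, 2]
    - [[0, 0, -1], 0, 2]
    - [[0, 0, -0.4], 0, 2]
    - [[0, 0, 0], 0, 2]
    - [[0, 0, 0], 0, 2]

```text
clock: 38.37
position: [0.6162, -0.3212, 0.2407]
ee_rot: [0.982, 0.189, -0.008, -0.012]
ft_force: [-0.0, -0.3, -4.0]
grip_width: 0.342
```

```bash
python3 plan.py 654.3 -105.2 230 21.5
```

```text
t 38.37 pos [ 616.2 -321.2  240.7] yaw 21.76 tilt 1.61 grip 0.342 F [-0.  -0.3 -4. ] q7 0.67
tool cm [ 11.56 -18.62   1.43] turn rad 0.0046
```

Request:
servo_tool:
  deltas:
    - [[0.5, -0.8, 0], 0, 2]
    - [[1.1, -1.8, 0], 0, 2]
    - [[1.5, -2.4, 0], 0, 2]
    - [[1.6, -2.5, 0], 0, 2]
    - [[1.6, -2.5, 0], 0, 2]
    - [[1.5, -2.4, 0], 0, 2]
    - [[1.3, -2.1, 0], 0, 2]
    - [[1, -1.6, 0], 0, 2]
    - [[0.7, -1.1, 0], 0, 2]
    - [[0.3, -0.5, 0], 0, 2]
    - [[0, 0, 0], 0, 2]
    - [[0, 0, 0], 0, 2]

```text
clock: 39.37
position: [0.6484, -0.1006, 0.227]
ee_rot: [0.982, 0.189, -0.019, -0.017]
ft_force: [-0.4, -0.7, -3.6]
grip_width: 0.345
```

```bash
python3 plan.py 654 -106 147 21.5
```

```text
t 39.37 pos [ 648.4 -100.6  227. ] yaw 21.81 tilt 2.96 grip 0.345 F [-0.4 -0.7 -3.6] q7 0.33
tool cm [0.57 1.03 7.95] turn rad 0.0053
```

Request:
servo_tool:
  deltas:
    - [[0.4, 0.5, 0.4], 0, 2]
    - [[0.3, 0.4, 1], 0, 2]
    - [[0, 0.1, 1.4], 0, 2]
    - [[0, 0, 1.3], 0, 2]
    - [[0, 0, 0.9], 0, 2]
    - [[0, 0, 0.5], 0, 2]
    - [[0, 0, 0.2], 0, 2]
    - [[0, 0, 0], 0, 2]
    - [[0, 0, 0], 0, 2]

```text
clock: 40.12
position: [0.6566, -0.1194, 0.1616]
ee_rot: [0.983, 0.182, -0.021, -0.016]
ft_force: [-0.2, -0.2, -3.2]
grip_width: 0.347
```

```bash
python3 plan.py 655 -106.3 147 21.5
```

```text
t 40.12 pos [ 656.6 -119.4  161.6] yaw 20.97 tilt 2.96 grip 0.347 F [-0.2 -0.2 -3.2] q7 0.33
tool cm [ 0.37 -1.22  1.49] turn rad -0.0093
```

Request:
servo_tool:
  deltas:
    - [[0.1, -0.5, 0], -0.005, 2]
    - [[0.1, -0.4, 0], -0.004, 2]
    - [[0, -0.2, 0.2], 0, 2]
    - [[0, 0, 0.2], 0, 2]
    - [[0, 0, 0.2], 0, 2]
    - [[0, 0, 0], 0, 2]
    - [[0, 0, 0], 0, 2]

```text
clock: 40.7
position: [0.6553, -0.106, 0.1584]
ee_rot: [0.982, 0.187, -0.018, -0.015]
ft_force: [0.6, -0.1, -2.8]
grip_width: 0.343
```

```bash
python3 plan.py 655 -106.3 147 21.5
```

```text
t 40.7 pos [ 655.3 -106.   158.4] yaw 21.63 tilt 2.72 grip 0.343 F [ 0.6 -0.1 -2.8] q7 0.32
tool cm [-0.01  0.06  1.14] turn rad 0.0022
```

Request:
servo_tool:
  deltas:
    - [[0, 0, 0.2], 0, 2]
    - [[0, 0, 0.3], 0, 2]
    - [[0, 0, 0.2], 0, 2]
    - [[0, 0, 0.1], 0, 2]
    - [[0, 0, 0.1], 0, 2]
    - [[0, 0, 0], 0, 2]

```text
clock: 41.2
position: [0.6548, -0.1064, 0.1481]
ee_rot: [0.982, 0.187, -0.019, -0.015]
ft_force: [-0.5, 0.8, -3.3]
grip_width: 0.345
```

```bash
python3 plan.py 655 -106.3 147 21.5
```

```text
t 41.2 pos [ 654.8 -106.4  148.1] yaw 21.58 tilt 2.74 grip 0.345 F [-0.5  0.8 -3.3] q7 0.32
tool cm [0.03 0.01 0.11] turn rad 0.0014
```

Request:
servo_tool:
  deltas:
    - [[0, 0, 0.15], 0, 2]
    - [[0, 0, 0.1], 0, 2]
    - [[0, 0, 0.1], 0, 2]
    - [[0, 0, 0.08], 0, 2]

```text
clock: 41.53
position: [0.655, -0.1063, 0.1471]
ee_rot: [0.982, 0.187, -0.018, -0.014]
ft_force: [-2.7, 0.4, 2.9]
grip_width: 0.345
```

```bash
python3 plan.py 655 -106.3 147 21.5
```

```text
t 41.53 pos [ 655.  -106.3  147.1] yaw 21.56 tilt 2.62 grip 0.345 F [-2.7  0.4  2.9] q7 0.32
tool cm [0.   0.   0.01] turn rad 0.001
```

Request:
servo_tool:
  deltas:
    - [[0, 0, 0.1], 0, 2]
    - [[0, 0, 0.08], 0, 2]
    - [[0, 0, 0], 0, 2.9]
    - [[0, 0, 0], 0, 3.1]
    - [[0, 0, 0], 0, 3.4]
    - [[0, 0, 0], 0, 4]
    - [[0, 0, 0], 0, 5]
    - [[0, 0, -0.3], 0, 6.5]
    - [[0, 0, -1.5], 0, 7.5]
    - [[0, 0, -3], 0, 8.5]
    - [[0, 0, -3], 0, 8.5]
    - [[0, 0, -1.5], 0, 8.5]

```text
clock: 42.53
position: [0.6574, -0.1082, 0.239]
ee_rot: [0.982, 0.187, -0.02, -0.015]
ft_force: [0.0, 0.1, 0.3]
grip_width: 0.993
```

```bash
python3 plan.py 530 -332 230 21.5
python3 - <<'E'
from h import *
shot('wrist','w6')
E
python3 mw.py w6 2>/dev/null
```

```text
t 42.53 pos [ 657.4 -108.2  239. ] yaw 21.58 tilt 2.9 grip 0.993 F [0.  0.1 0.3] q7 0.34
tool cm [-20.04  16.18   0.97] turn rad 0.0014
round 0 [0. 0.] [0. 0.] 0.0 nan [nan nan nan]
square 0 [0. 0.] [0. 0.] 0.0 nan [nan nan nan]
oblong 2176 [ 652.5 -104.3] [20.1 45.4] 20.4 0.1994 [ 0.6519 -0.1029  0.1994]
bowl ((0.0, 0.0), 0.0)
box ((616.6959838867188, -56.1197509765625), (206.55030822753906, 212.17214965820312), 18.717025756835938)
```

Request:
servo_tool:
  deltas:
    - [[-0.9, 0.7, 0], 0, 8.5]
    - [[-1.8, 1.5, 0], 0, 8.5]
    - [[-2.4, 1.9, 0], 0, 8.5]
    - [[-2.6, 2.1, 0], 0, 8.5]
    - [[-2.6, 2.1, 0], 0, 8.5]
    - [[-2.5, 2, 0], 0, 8.5]
    - [[-2.2, 1.8, 0], 0, 8.5]
    - [[-1.8, 1.4, 0], 0, 8.5]
    - [[-1.2, 1, 0], 0, 8.5]
    - [[-0.6, 0.5, 0], 0, 8.5]
    - [[0, 0, 0], 0, 8.5]
    - [[0, 0, 0], 0, 8.5]

```text
clock: 43.58
position: [0.5284, -0.3303, 0.2372]
ee_rot: [0.982, 0.186, -0.02, -0.016]
ft_force: [-0.9, 1.7, 0.2]
grip_width: 0.992
```

```bash
python3 plan.py 530 -332 79 21.5
```

```text
t 43.58 pos [ 528.4 -330.3  237.2] yaw 21.44 tilt 2.91 grip 0.992 F [-0.9  1.7  0.2] q7 0.75
tool cm [ 0.6   0.83 15.79] turn rad -0.001
```

Request:
servo_tool:
  deltas:
    - [[0.2, 0.6, 0.7], 0, 8.5]
    - [[0.1, 0.5, 1.5], 0, 8.5]
    - [[0, 0.2, 2], 0, 8.5]
    - [[0, 0, 1.6], 0, 8.5]
    - [[0, 0, 1], 0, 8.5]
    - [[0, 0, 0.4], 0, 8.5]
    - [[0, 0, 0], 0, 8.5]
    - [[0, 0, 0], 0, 8.5]

```text
clock: 44.25
position: [0.54, -0.3311, 0.1594]
ee_rot: [0.981, 0.193, -0.018, -0.017]
ft_force: [-0.9, -0.6, 0.4]
grip_width: 0.995
```

```bash
python3 plan.py 530 -332 79 21.5
```

```text
t 44.25 pos [ 540.  -331.1  159.4] yaw 22.25 tilt 2.86 grip 0.995 F [-0.9 -0.6  0.4] q7 0.74
tool cm [-0.73  0.04  8.07] turn rad 0.013
```

Request:
servo_tool:
  deltas:
    - [[-0.4, 0, 0.3], 0.007, 7.5]
    - [[-0.3, 0, 1], 0.005, 7.5]
    - [[0, 0, 1.7], 0, 7.5]
    - [[0, 0, 1.8], 0, 7.5]
    - [[0, 0, 1.5], 0, 7.5]
    - [[0, 0, 0.8], 0, 6.5]
    - [[0, 0, 0.3], 0, 6.5]
    - [[0, 0, 0], 0, 6.5]
    - [[0, 0, 0], 0, 6.5]

```text
clock: 45.0
position: [0.531, -0.3342, 0.086]
ee_rot: [0.983, 0.185, -0.015, -0.014]
ft_force: [0.7, -0.4, 0.4]
grip_width: 0.764
```

```bash
python3 plan.py 530 -332 79 21.5
```

```text
t 45.0 pos [ 531.  -334.2   86. ] yaw 21.31 tilt 2.35 grip 0.764 F [ 0.7 -0.4  0.4] q7 0.72
tool cm [-0.   -0.22  0.7 ] turn rad -0.0032
```

Request:
servo_tool:
  deltas:
    - [[0, -0.2, 0.3], 0, 6]
    - [[0, 0, 0.3], 0, 5.5]
    - [[0, 0, 0.1], 0, 5]
    - [[0, 0, 0], 0, 4.5]
    - [[0, 0, 0], 0, 4.1]
    - [[0, 0, 0], 0, 3.7]
    - [[0, 0, 0], 0, 3.3]
    - [[0, 0, 0], 0, 3]
    - [[0, 0, 0], 0, 3]
    - [[0, 0, 0], 0, 3]
    - [[0, 0, 0], 0, 3]
  force: 50

```text
clock: 45.92
position: [0.5316, -0.3329, 0.0815]
ee_rot: [0.983, 0.185, -0.013, -0.012]
ft_force: [0.5, 0.0, -1.2]
grip_width: 0.44
```

```bash
python3 plan.py 581.3 -60 230 21.5
```

```text
t 45.92 pos [ 531.6 -332.9   81.5] yaw 21.29 tilt 2.07 grip 0.44 F [ 0.5  0.  -1.2] q7 0.71
tool cm [ 14.21 -24.05 -14.46] turn rad -0.0037
```

Request:
servo_tool:
  deltas:
    - [[0, 0, -0.3], 0, 3]
    - [[0, 0, -1.2], 0, 3]
    - [[0, 0, -2.2], 0, 3]
    - [[0, 0, -2.8], 0, 3]
    - [[0, 0, -2.8], 0, 3]
    - [[0, 0, -2.4], 0, 3]
    - [[0, 0, -1.4], 0, 3]
    - [[0, 0, -0.8], 0, 3]
    - [[0, 0, -0.3], 0, 3]
    - [[0, 0, 0], 0, 3]
    - [[0, 0, 0], 0, 3]

```text
clock: 46.83
position: [0.5347, -0.3343, 0.2338]
ee_rot: [0.983, 0.185, -0.014, -0.014]
ft_force: [0.7, 0.4, -2.3]
grip_width: 0.442
```

```bash
python3 plan.py 581.3 -60 225 21.5
```

```text
t 46.83 pos [ 534.7 -334.3  233.8] yaw 21.37 tilt 2.26 grip 0.442 F [ 0.7  0.4 -2.3] q7 0.75
tool cm [ 14.36 -23.82   1.31] turn rad -0.0023
```

Request:
servo_tool:
  deltas:
    - [[0.6, -1, 0], 0, 3]
    - [[1.2, -2, 0], 0, 3]
    - [[1.7, -2.8, 0], 0, 3]
    - [[1.8, -3, 0], 0, 3]
    - [[1.8, -3, 0], 0, 3]
    - [[1.8, -3, 0], 0, 3]
    - [[1.6, -2.6, 0], 0, 3]
    - [[1.3, -2.2, 0], 0, 3]
    - [[1, -1.6, 0], 0, 3]
    - [[0.6, -1, 0], 0, 3]
    - [[0.2, -0.5, 0], 0, 3]
    - [[0, 0, 0], 0, 3]

```text
clock: 47.83
position: [0.5727, -0.0525, 0.2241]
ee_rot: [0.982, 0.186, -0.024, -0.019]
ft_force: [0.1, -0.2, -1.7]
grip_width: 0.444
```

```bash
python3 plan.py 581.3 -60.5 147 21.5
```

```text
t 47.83 pos [572.7 -52.5 224.1] yaw 21.48 tilt 3.55 grip 0.444 F [ 0.1 -0.2 -1.7] q7 0.28
tool cm [0.82 1.42 7.63] turn rad -0.0003
```

Request:
servo_tool:
  deltas:
    - [[0.4, 0.3, 0.4], 0, 3]
    - [[0.4, 0.2, 1], 0, 3]
    - [[0.1, 0, 1.4], 0, 3]
    - [[0, 0, 1.3], 0, 3]
    - [[0, 0, 0.9], 0, 3]
    - [[0, 0, 0.5], 0, 3]
    - [[0, 0, 0.2], 0, 3]
    - [[0, 0, 0], 0, 3]
    - [[0, 0, 0], 0, 3]

```text
clock: 48.58
position: [0.58, -0.0638, 0.1583]
ee_rot: [0.983, 0.179, -0.026, -0.018]
ft_force: [0.5, -0.7, -2.4]
grip_width: 0.438
```

```bash
python3 plan.py 582.3 -61 147 21.5
```

```text
t 48.58 pos [580.  -63.8 158.3] yaw 20.67 tilt 3.67 grip 0.438 F [ 0.5 -0.7 -2.4] q7 0.26
tool cm [ 0.37 -0.13  1.12] turn rad -0.0145
```

Request:
servo_tool:
  deltas:
    - [[0.2, -0.1, 0.2], 0, 3]
    - [[0.1, -0.1, 0.3], 0, 3]
    - [[0, 0, 0.2], 0, 3]
    - [[0, 0, 0.1], 0, 3]
    - [[0, 0, 0], 0, 3]
    - [[0, 0, 0], 0, 3]

```text
clock: 49.08
position: [0.5831, -0.0602, 0.1516]
ee_rot: [0.983, 0.179, -0.025, -0.018]
ft_force: [0.5, 0.7, -2.2]
grip_width: 0.441
```

```bash
python3 plan.py 582.3 -61 147 21.5
```

```text
t 49.08 pos [583.1 -60.2 151.6] yaw 20.68 tilt 3.47 grip 0.441 F [ 0.5  0.7 -2.2] q7 0.25
tool cm [-0.08  0.07  0.46] turn rad -0.0143
```

Request:
servo_tool:
  deltas:
    - [[0, 0, 0.15], 0, 3]
    - [[0, 0, 0.15], 0, 3]
    - [[0, 0, 0.1], 0, 3]
    - [[0, 0, 0.1], 0, 3]
    - [[0, 0, 0.1], 0, 3]

```text
clock: 49.5
position: [0.5832, -0.06, 0.1467]
ee_rot: [0.983, 0.179, -0.024, -0.017]
ft_force: [-6.2, -0.0, 14.5]
grip_width: 0.441
```

```bash
python3 plan.py 582.3 -61 147 21.5
```

```text
t 49.5 pos [583.2 -60.  146.7] yaw 20.68 tilt 3.39 grip 0.441 F [-6.2 -0.  14.5] q7 0.25
tool cm [-0.12  0.06 -0.02] turn rad -0.0144
```

Request:
servo_tool:
  deltas:
    - [[0, 0, 0], 0, 3.8]
    - [[0, 0, 0], 0, 4]
    - [[0, 0, 0], 0, 4.3]
    - [[0, 0, 0], 0, 5]
    - [[0, 0, 0], 0, 6]
    - [[0, 0, -0.3], 0, 7]
    - [[0, 0, -1.5], 0, 8]
    - [[0, 0, -3], 0, 8.5]
    - [[0, 0, -3], 0, 8.5]
    - [[0, 0, -1.5], 0, 8.5]
    - [[0, 0, 0], 0, 8.5]

```text
clock: 50.42
position: [0.5877, -0.0623, 0.2436]
ee_rot: [0.983, 0.179, -0.025, -0.018]
ft_force: [-0.4, -0.0, -0.7]
grip_width: 0.995
```

```bash
python3 plan.py 442.8 -347 230 20
python3 - <<'E'
from h import *
shot('wrist','w7')
E
python3 mw.py w7 2>/dev/null
```

```text
t 50.42 pos [587.7 -62.3 243.6] yaw 20.7 tilt 3.48 grip 0.995 F [-0.4 -0.  -0.7] q7 0.28
tool cm [-23.54  21.59   1.41] turn rad 0.0122
round 0 [0. 0.] [0. 0.] 0.0 nan [nan nan nan]
square 1773 [579.9 -58.1] [27.5 27.1] 21.2 0.1994 [ 0.58   -0.057   0.1994]
oblong 1761 [ 652.3 -104.3] [20.1 46.8] 21.8 0.1992 [ 0.6508 -0.1021  0.1992]
bowl ((0.0, 0.0), 0.0)
box ((614.2379150390625, -49.48414611816406), (206.594482421875, 225.89422607421875), 18.677772521972656)
```

Request:
servo_tool:
  deltas:
    - [[-1, 0.9, 0], 0.006, 8.5]
    - [[-2, 1.8, 0], 0.006, 8.5]
    - [[-2.6, 2.3, 0], 0, 8.5]
    - [[-2.8, 2.6, 0], 0, 8.5]
    - [[-2.8, 2.6, 0], 0, 8.5]
    - [[-2.8, 2.6, 0], 0, 8.5]
    - [[-2.6, 2.4, 0], 0, 8.5]
    - [[-2.2, 2, 0], 0, 8.5]
    - [[-1.7, 1.6, 0], 0, 8.5]
    - [[-1.1, 1, 0], 0, 8.5]
    - [[-0.5, 0.5, 0], 0, 8.5]
    - [[0, 0, 0], 0, 8.5]

```text
clock: 51.47
position: [0.4274, -0.3456, 0.2275]
ee_rot: [0.985, 0.169, -0.034, -0.024]
ft_force: [-0.2, 0.5, 0.4]
grip_width: 0.996
```

```bash
python3 plan.py 442.8 -347 80 20
```

```text
t 51.47 pos [ 427.4 -345.6  227.5] yaw 19.61 tilt 4.76 grip 0.996 F [-0.2  0.5  0.4] q7 0.85
tool cm [ 2.26  1.51 14.57] turn rad -0.0068
```

Request:
servo_tool:
  deltas:
    - [[0.7, 0.4, 0.3], 0, 8.5]
    - [[0.8, 0.5, 0.6], 0, 8.5]
    - [[0.5, 0.4, 1], 0, 8.5]
    - [[0, 0, 1.3], 0, 8.5]
    - [[0, 0, 1.3], 0, 8.5]
    - [[0, 0, 1.2], 0, 8.5]
    - [[0, 0, 0.8], 0, 8.5]
    - [[0, 0, 0.3], 0, 8.5]
    - [[0, 0, 0], 0, 8.5]
    - [[0, 0, 0], 0, 8.5]

```text
clock: 52.3
position: [0.4556, -0.3379, 0.1465]
ee_rot: [0.983, 0.177, -0.034, -0.028]
ft_force: [-0.4, -0.1, 0.3]
grip_width: 0.996
```

```bash
python3 plan.py 442.8 -347 80 20
```

```text
t 52.3 pos [ 455.6 -337.9  146.5] yaw 20.58 tilt 5.01 grip 0.996 F [-0.4 -0.1  0.3] q7 0.81
tool cm [-1.14  0.85  6.68] turn rad 0.01
```

Request:
servo_tool:
  deltas:
    - [[-0.3, 0.2, 0], 0.005, 8]
    - [[-0.4, 0.3, 0], 0.005, 8]
    - [[-0.3, 0.3, 0.2], 0, 8]
    - [[-0.1, 0, 0.5], 0, 8]
    - [[0, 0, 0.8], 0, 8]
    - [[0, 0, 0.8], 0, 8]
    - [[0, 0, 0.5], 0, 8]
    - [[0, 0, 0.2], 0, 8]
    - [[0, 0, 0], 0, 8]
    - [[0, 0, 0], 0, 8]

```text
clock: 53.13
position: [0.4453, -0.35, 0.1151]
ee_rot: [0.984, 0.172, -0.033, -0.027]
ft_force: [-0.5, -0.2, 0.1]
grip_width: 0.939
```

```bash
python3 plan.py 442.8 -347 80 20
```

```text
t 53.13 pos [ 445.3 -350.   115.1] yaw 19.87 tilt 4.85 grip 0.939 F [-0.5 -0.2  0.1] q7 0.81
tool cm [ 0.06 -0.14  3.53] turn rad -0.0022
```

Request:
servo_tool:
  deltas:
    - [[0, -0.1, 0.4], 0, 7]
    - [[0, 0, 0.8], 0, 7]
    - [[0, 0, 0.9], 0, 7]
    - [[0, 0, 0.7], 0, 7]
    - [[0, 0, 0.3], 0, 7]
    - [[0, 0, 0], 0, 7]
    - [[0, 0, 0], 0, 7]

```text
clock: 53.72
position: [0.4426, -0.347, 0.0807]
ee_rot: [0.984, 0.172, -0.033, -0.027]
ft_force: [0.1, 0.3, -0.5]
grip_width: 0.817
```

```bash
python3 plan.py 442.8 -347 80 20
```

```text
t 53.72 pos [ 442.6 -347.    80.7] yaw 19.92 tilt 4.86 grip 0.817 F [ 0.1  0.3 -0.5] q7 0.8
tool cm [0.03 0.01 0.07] turn rad -0.0014
```

Request:
servo_tool:
  deltas:
    - [[0, 0, 0], 0, 6]
    - [[0, 0, 0], 0, 5.4]
    - [[0, 0, 0], 0, 5]
    - [[0, 0, 0], 0, 4.7]
    - [[0, 0, 0], 0, 4.4]
    - [[0, 0, 0], 0, 4.1]
    - [[0, 0, 0], 0, 3.8]
    - [[0, 0, 0], 0, 3.5]
    - [[0, 0, 0], 0, 3]
    - [[0, 0, 0], 0, 3]
    - [[0, 0, 0], 0, 3]
  force: 40

```text
clock: 54.63
position: [0.4437, -0.3475, 0.0823]
ee_rot: [0.984, 0.172, -0.032, -0.026]
ft_force: [1.4, -0.4, 0.4]
grip_width: 0.46
```

```bash
python3 plan.py 442.8 -347 80 20
```

```text
t 54.63 pos [ 443.7 -347.5   82.3] yaw 19.91 tilt 4.7 grip 0.46 F [ 1.4 -0.4  0.4] q7 0.8
tool cm [-0.05 -0.07  0.23] turn rad -0.0015
```

Request:
servo_tool:
  deltas:
    - [[0, 0, -0.3], 0, 3]
    - [[0, 0, -1.2], 0, 3]
    - [[0, 0, -2.2], 0, 3]
    - [[0, 0, -2.6], 0, 3]
    - [[0, 0, -2.8], 0, 3]
    - [[0, 0, -2.8], 0, 3]
    - [[0, 0, -2.8], 0, 3]
    - [[0, 0, -2.8], 0, 3]
    - [[0, 0, -2], 0, 3]
    - [[0, 0, -1.2], 0, 3]
    - [[0, 0, -0.5], 0, 3]
    - [[0, 0, 0], 0, 3]

```text
clock: 55.63
position: [0.4572, -0.3547, 0.3105]
ee_rot: [0.984, 0.172, -0.033, -0.027]
ft_force: [0.6, 0.4, -2.8]
grip_width: 0.459
```

```bash
python3 plan.py 612.3 19.6 300 20
```

```text
t 55.63 pos [ 457.2 -354.7  310.5] yaw 19.98 tilt 4.87 grip 0.459 F [ 0.6  0.4 -2.8] q7 0.85
tool cm [ 27.38 -29.84   1.47] turn rad -0.0003
```

Request:
servo_tool:
  deltas:
    - [[0.7, -0.8, 0], 0, 3]
    - [[1.4, -1.5, 0], 0, 3]
    - [[1.9, -2, 0], 0, 3]
    - [[2, -2.2, 0], 0, 3]
    - [[2, -2.2, 0], 0, 3]
    - [[2, -2.2, 0], 0, 3]
    - [[2, -2.2, 0], 0, 3]
    - [[2, -2.2, 0], 0, 3]
    - [[2, -2.2, 0], 0, 3]
    - [[2, -2.2, 0], 0, 3]
    - [[2, -2.2, 0], 0, 3]
    - [[1.9, -2, 0], 0, 3]

```text
clock: 56.63
position: [0.5794, -0.0398, 0.3]
ee_rot: [0.984, 0.168, -0.043, -0.031]
ft_force: [1.0, -0.0, -0.9]
grip_width: 0.457
```

```bash
python3 plan.py 612.3 19.6 300 20
```

```text
t 56.63 pos [579.4 -39.8 300. ] yaw 19.49 tilt 6.11 grip 0.457 F [ 1.  -0.  -0.9] q7 0.23
tool cm [ 5.07 -4.52 -0.03] turn rad -0.0088
```

Request:
servo_tool:
  deltas:
    - [[1.5, -1.4, 0], 0, 3]
    - [[1.2, -1.1, 0], 0, 3]
    - [[0.9, -0.8, 0], 0, 3]
    - [[0.6, -0.4, 0], 0, 3]
    - [[0.3, -0.1, 0], 0, 3]
    - [[0, 0, 0], 0, 3]
    - [[0, 0, 0], 0, 3]

```text
clock: 57.22
position: [0.6073, 0.0252, 0.2929]
ee_rot: [0.983, 0.174, -0.048, -0.034]
ft_force: [0.3, -0.5, -2.1]
grip_width: 0.458
```

```bash
cat > base.py <<'E'
from h import *
from scipy.spatial.transform import Rotation as Ro
o=telemetry.get_obs(); M=Ro.from_quat(o['ee_rot']).as_matrix(); print('toolz',M[:,2].round(4),'base if aligned',np.round(np.array(o['position'])*1000+66.5*M[:,2],1), 'tilt in jaw plane/across', np.round([M[2,0],M[2,1]],3))
E
python3 plan.py 612.3 19.6 147 20; python3 base.py
```

```text
t 57.22 pos [607.3  25.2 292.9] yaw 20.27 tilt 6.79 grip 0.458 F [ 0.3 -0.5 -2.1] q7 0.12
tool cm [ 1.5   1.92 14.41] turn rad 0.0047
toolz [-0.1072  0.05   -0.993 ] base if aligned [600.1  28.5 226.9] tilt in jaw plane/across [-0.084 -0.084]
```

Request:
servo_tool:
  deltas:
    - [[0.5, 0.4, 0.4], 0, 3]
    - [[0.6, 0.5, 0.8], 0, 3]
    - [[0.4, 0.4, 1.2], 0, 3]
    - [[0, 0, 1.5], 0, 3]
    - [[0, 0, 1.6], 0, 3]
    - [[0, 0, 1.6], 0, 3]
    - [[0, 0, 1.5], 0, 3]
    - [[0, 0, 1.2], 0, 3]
    - [[0, 0, 0.8], 0, 3]
    - [[0, 0, 0.4], 0, 3]
    - [[0, 0, 0], 0, 3]
    - [[0, 0, 0], 0, 3]

```text
clock: 58.22
position: [0.6154, 0.0108, 0.1656]
ee_rot: [0.984, 0.167, -0.051, -0.033]
ft_force: [-0.2, 0.6, -0.7]
grip_width: 0.453
```

```bash
python3 plan.py 618 20 149 20; python3 base.py
```

```text
t 58.22 pos [615.4  10.8 165.6] yaw 19.42 tilt 6.96 grip 0.453 F [-0.2  0.6 -0.7] q7 0.11
tool cm [ 0.7  -0.65  1.67] turn rad -0.0101
toolz [-0.1115  0.0475 -0.9926] base if aligned [608.   13.9  99.6] tilt in jaw plane/across [-0.09  -0.081]
```

Request:
servo_tool:
  deltas:
    - [[0.3, -0.3, 0], 0, 3]
    - [[0.3, -0.3, 0], 0, 3]
    - [[0, -0.1, 0.2], 0, 3]
    - [[0, 0, 0.2], 0, 3]
    - [[0, 0, 0.1], 0, 3]
    - [[0, 0, 0], 0, 3]
    - [[0, 0, 0], 0, 3]

```text
clock: 58.8
position: [0.6204, 0.0212, 0.1632]
ee_rot: [0.984, 0.167, -0.049, -0.032]
ft_force: [0.1, 0.4, -1.7]
grip_width: 0.458
```

```bash
python3 plan.py 618 20 148 20; python3 base.py
python3 - <<'E'
from h import *
p,d,c=shot('scene','s2'); cv2.imwrite('pics/s2c.png',cv2.convertScaleAbs(cv2.resize(p[100:280,220:420],None,fx=3.3,fy=3.3,interpolation=cv2.INTER_CUBIC),alpha=1.5,beta=15))
E
```

```text
t 58.8 pos [620.4  21.2 163.2] yaw 19.44 tilt 6.7 grip 0.458 F [ 0.1  0.4 -1.7] q7 0.09
tool cm [-0.14  0.16  1.53] turn rad -0.0098
toolz [-0.1065  0.0477 -0.9932] base if aligned [613.3  24.4  97.1] tilt in jaw plane/across [-0.085 -0.08 ]
```

View pics/s2c.png

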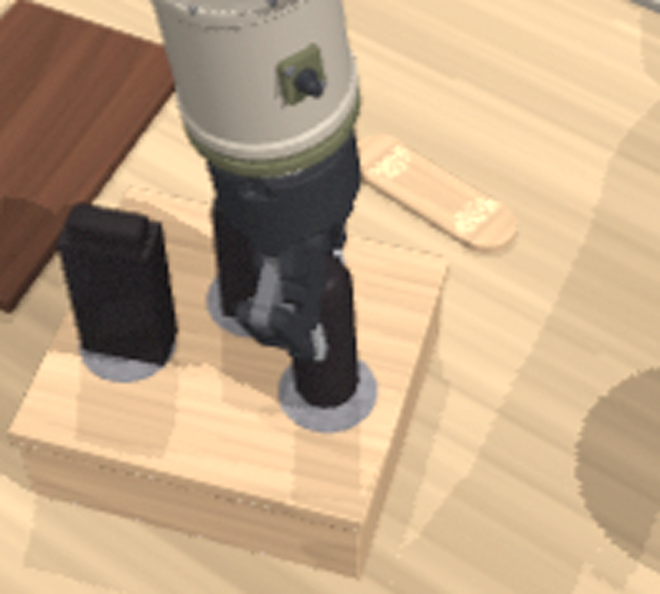

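The round piece hangs just above its disc, crop (328,395), with a slight lean. The oblong and square stand on their discs. I lower it slowly.

Request:
servo_tool:
  deltas:
    - [[-0.1, 0.1, 0.3], 0, 3]
    - [[0, 0, 0.3], 0, 3]
    - [[0, 0, 0.2], 0, 3]
    - [[0, 0, 0.1], 0, 3]
    - [[0, 0, 0], 0, 3]

```text
clock: 59.27
position: [0.6185, 0.0197, 0.1532]
ee_rot: [0.984, 0.166, -0.049, -0.032]
ft_force: [-0.7, 0.4, -1.6]
grip_width: 0.454
```

```bash
python3 plan.py 618 20 148 20
```

```text
t 59.27 pos [618.5  19.7 153.2] yaw 19.4 tilt 6.7 grip 0.454 F [-0.7  0.4 -1.6] q7 0.09
tool cm [ 0.01 -0.01  0.53] turn rad -0.0105
```

Request:
servo_tool:
  deltas:
    - [[0, 0, 0.15], 0, 3]
    - [[0, 0, 0.1], 0, 3]
    - [[0, 0, 0.1], 0, 3]
    - [[0, 0, 0.05], 0, 3]

```text
clock: 59.6
position: [0.6181, 0.0199, 0.1489]
ee_rot: [0.984, 0.166, -0.049, -0.032]
ft_force: [-0.6, 0.9, -1.0]
grip_width: 0.455
```

```bash
python3 plan.py 618 20 148 20
```

```text
t 59.6 pos [618.1  19.9 148.9] yaw 19.39 tilt 6.7 grip 0.455 F [-0.6  0.9 -1. ] q7 0.09
tool cm [ 0.   -0.01  0.09] turn rad -0.0106
```

Request:
servo_tool:
  deltas:
    - [[0, 0, 0.1], 0, 3]
    - [[0, 0, 0.1], 0, 3]
    - [[0, 0, 0.1], 0, 3]

```text
clock: 59.85
position: [0.6182, 0.02, 0.1475]
ee_rot: [0.984, 0.166, -0.048, -0.032]
ft_force: [-4.2, -1.4, 9.5]
grip_width: 0.461
```

Request:
servo_tool:
  deltas:
    - [[0, 0, 0.1], 0, 3]
    - [[0, 0, 0.1], 0, 3]

```text
clock: 60.02
position: [0.6181, 0.02, 0.1475]
ee_rot: [0.984, 0.166, -0.048, -0.032]
ft_force: [-2.1, -0.8, 6.0]
grip_width: 0.457
```

```bash
python3 plan.py 618 20 148 20
```

```text
t 60.02 pos [618.1  20.  147.5] yaw 19.37 tilt 6.57 grip 0.457 F [-2.1 -0.8  6. ] q7 0.09
tool cm [-0.01 -0.   -0.05] turn rad -0.011
```

Request:
servo_tool:
  deltas:
    - [[0, 0, 0], 0, 3.8]
    - [[0, 0, 0], 0, 3.9]
    - [[0, 0, 0], 0, 4]
    - [[0, 0, 0], 0, 4.1]
    - [[0, 0, 0], 0, 4.2]
    - [[0, 0, 0], 0, 4.35]
    - [[0, 0, 0], 0, 4.5]
    - [[0, 0, 0], 0, 4.8]
    - [[0, 0, 0], 0, 5.3]
    - [[0, 0, 0], 0, 6]
    - [[0, 0, 0], 0, 7]
    - [[0, 0, 0], 0, 8.3]
  force: 20

```text
clock: 61.02
position: [0.6186, 0.0203, 0.148]
ee_rot: [0.984, 0.166, -0.047, -0.032]
ft_force: [-0.9, 0.0, -0.1]
grip_width: 0.936
```

Request:
servo_tool:
  deltas:
    - [[0, 0, -0.3], 0, 8.5]
    - [[0, 0, -0.8], 0, 8.5]
    - [[0, 0, -1.5], 0, 8.5]
    - [[0, 0, -2], 0, 8.5]
    - [[0, 0, -2], 0, 8.5]
    - [[0, 0, -1.5], 0, 8.5]
    - [[0, 0, -0.8], 0, 8.5]
    - [[0, 0, 0], 0, 8.5]

```text
clock: 61.68
position: [0.6281, 0.0159, 0.2436]
ee_rot: [0.984, 0.167, -0.047, -0.032]
ft_force: [0.8, -0.3, 0.1]
grip_width: 0.999
```

```bash
python3 plan.py 618 20 148 20
python3 - <<'E'
from h import *
shot('wrist','w8')
E
python3 mw.py w8 2>/dev/null
```

```text
t 61.68 pos [628.1  15.9 243.6] yaw 19.39 tilt 6.5 grip 0.999 F [ 0.8 -0.3  0.1] q7 0.11
tool cm [-0.03  0.03  9.62] turn rad -0.0107
round 1814 [613.8  20.7] [32.1 32. ] 87.6 0.1986 [0.6138 0.0222 0.1986]
square 770 [587.8 -56.7] [17.4 30.7] 3.7 0.1989 [ 0.5878 -0.0552  0.1989]
oblong 54 [646.6 -82.6] [15.8  2.9] 12.0 0.1945 [ 0.6476 -0.0825  0.1945]
bowl ((0.0, 0.0), 0.0)
box ((614.614501953125, -49.54066467285156), (205.9568328857422, 226.38511657714844), 18.548603057861328)
```

Request:
servo_tool:
  deltas:
    - [[0, 0, -1], 0, 8.5]
    - [[0, 0, -2], 0, 8.5]
    - [[0, 0, -2.5], 0, 8.5]
    - [[0, 0, -2], 0, 8.5]
    - [[0, -1.5, -1], 0, 8.5]
    - [[0, -2.5, 0], 0, 8.5]
    - [[0, -3, 0], 0, 8.5]
    - [[0, -3, 0], 0, 8.5]
    - [[0, -3, 0], 0, 8.5]
    - [[0, -2.5, 0], 0, 8.5]
    - [[0, -1.5, 0], 0, 8.5]
    - [[0, 0, 0], 0, 8.5]

```text
clock: 62.73
position: [0.5741, 0.1814, 0.3392]
ee_rot: [0.984, 0.166, -0.055, -0.033]
ft_force: [-0.6, 1.1, 0.4]
grip_width: 0.993
```

Request:
servo_tool:
  deltas:
    - [[0, 0, 0], 0, 8.5]
    - [[0, 0, 0], 0, 8.5]
    - [[0, 0, 0], 0, 8.5]

```text
clock: 62.98
position: [0.5734, 0.1816, 0.3383]
ee_rot: [0.984, 0.167, -0.056, -0.033]
ft_force: [0.7, -0.2, 0.1]
grip_width: 0.991
```

```bash
python3 plan.py
python3 - <<'E'
from h import *
p,d,c=shot('top','t9'); P=cloud(d,c); Z=P[...,2]
d0,c0=load('top0'); P0=cloud(d0,c0)
for n,xy in dict(rd=(.6125,.0195),sq=(.5815,-.06),ob=(.655,-.1055)).items():
    r=[]
    for Q in(P0,P):
        m=(np.hypot(Q[...,0]-xy[0],Q[...,1]-xy[1])<.04)&(Q[...,2]>.193)&(Q[...,2]<.205); r+=[m.sum(),Q[m].mean(0).round(4)]
    print(n,r)
m=(abs(Z-.11)<.006)&(np.hypot(P[...,0]-.48,P[...,1]-.303)<.04); print('bowl',m.sum(),cv2.minEnclosingCircle((P[m][:,:2]*1000).astype(np.float32)))
cv2.imwrite('pics/t9c.png',cv2.convertScaleAbs(cv2.resize(p[100:280,170:450],None,fx=2.8,fy=2.8,interpolation=cv2.INTER_CUBIC),alpha=1.5,beta=15))
E
```

```text
t 62.98 pos [573.4 181.6 338.3] yaw 19.51 tilt 7.41 grip 0.991 F [ 0.7 -0.2  0.1] q7 -0.16
rd [np.int64(126), array([0.6124, 0.0197, 0.1977]), np.int64(123), array([0.6139, 0.0201, 0.1981])]
sq [np.int64(121), array([ 0.5818, -0.0598,  0.1988]), np.int64(127), array([ 0.581 , -0.0581,  0.1985])]
ob [np.int64(145), array([ 0.6547, -0.1051,  0.1985]), np.int64(147), array([ 0.6528, -0.1041,  0.1986])]
bowl 29 ((479.12677001953125, 314.14727783203125), 19.27340316772461)
```

View pics/t9c.png

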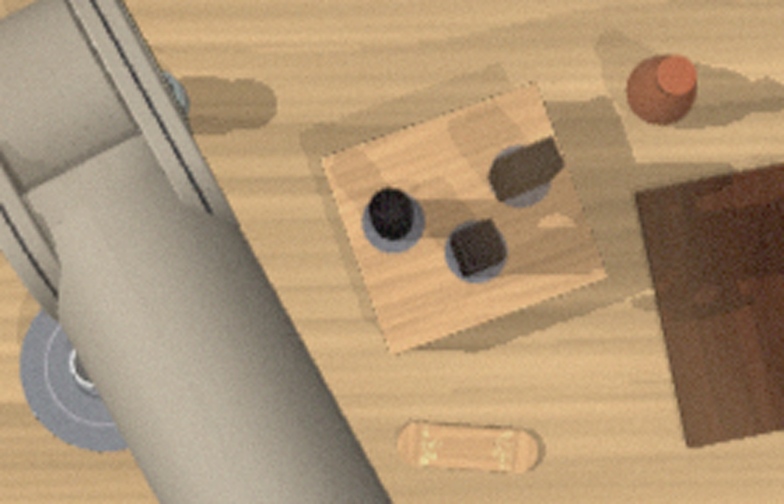

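The round piece (393,215), square (476,247) and oblong (525,170) stand upright on their discs, 2–3 mm or less from their starting positions. The bowl is on the wheel, partly hidden by the arm, and the arm touches nothing. I hand in.

```bash
python3 -c "
from workcell import order; print(order.hand_in())"
```

```text
the job is handed in; nothing more can be done
None
```

I stood the three test pieces on the side board, set the bowl in the centre of the banding wheel, then stood each piece back on its own felt disc. I handed in at about 63 s of the 144 s allowed; the hand-in gave no verdict.

- **Test pieces:** the last top-camera check put all three upright, 2–3 mm or less from where they started.
- **Bowl:** right after release it stood upright about 3 mm from the wheel centre. In the final view the arm hid part of it, so I could only see that it was still there. The bowl centre computed from that partial view was about 11 mm off in y, which disagrees with the earlier check. I put that down to the hidden rim and did not re-measure.
- **Jar, vase and rib:** they looked unmoved. The jar was mostly hidden at the end.
- **Tool tilt:** it drifted to about 7° by the end because the interface cannot correct it. The round piece therefore went down with a lean of roughly 5°, but it settled upright when released.

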